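# Set a round bar up in the arbor press

## Robot

A 7-joint arm with a two-finger parallel gripper is mounted at the origin on the work surface. World frame = base frame: x ahead of the robot, y to its left, z up, the work surface at z = 0. Lengths are in mm, angles in rad, forces in N, time in s.
With the tool pointing down it reaches from about 400 to 875 mm from the base axis. Payload 4.4 kg.
Tool frame: the origin (TCP) lies midway between the tips of the shut fingers; the grasp point (between the pads) lies 19 mm behind it (ctrl.pinch_z is the distance from the TCP to the grasp point, in mm); z points along the fingers, y is the line along which they close (so a half turn about z gives the same grasp; the last joint's range is limited). The gripper opens to 85 mm and grips with 20 to 120 N. Pads are 22 mm wide; open, the fingers measure 114 mm over their backs; the gripper's body (76 mm by 85 mm) begins 54 mm behind the grasp point. The pads swing forward as they close: fully open they stand 13 mm farther back than shut.
Start: joints at [1.153, 0.628, 0.038, 1.517, -0.027, 0.996, -0.02], TCP at [224.01, -610.194, 231.313] pointing down, gripper open.
Joint ranges: [-3.06, 3.06], [-0.37, 2.12], [-1.25, 1.32], [0.18, 2.47], [-1.1, 4.24], [0.23, 1.98], [-2.94, 2.94]. Speed limits (rad/s): [2.57, 2.57, 3.14, 3.14, 3.14, 3.14, 3.14].

## Interface

Orientations are given as [roll, pitch, yaw] about the fixed x, y, z axes, in that order (R = Rz(yaw) Ry(pitch) Rx(roll)).
In Python, from cell import read_state, cams, order, ctrl gives the robot as it stands.
- The arm moves only by the tool move_arm, never from a script. Its argument "targets" is text: rows parted by semicolons, each of 7 numbers parted by spaces: the gripper's target within -1 to 1 (fully open at 1, half-way at 0, shut at -1), then the shift along the tool's x, y, z in cm, then the turn, a rotation vector about the tool's x, y, z in degrees. A call has 1 to 5 rows; each row shifts and turns the commanded pose from where the row before left it, along the tool's axes as they then stand; what a row does not reach is not made up. A row lasts 1/12 s, in which the tool goes at most 41.7 mm and 7.16 degrees, less where a joint would pass 70% of its speed; a pose out of reach is approached as far as the arm can. A call with a gripper value outside its range is refused whole. The fingers move at their own pace and stop on an object; the grip force is fixed at half the most. Time passes only in rows, so rows that do not move let the fingers close. It gives the time, the measured TCP pose, the force, the opening and the grip force at its end, in the units of the state.
- read_state(): the state, without advancing time (a new reading comes with each control period).
- cams.get_image(name): name is "side" or "top" or "wrist"; returns a dict with "color" (400x640x3 uint8, red, green, blue), "fovy" (degrees; the focal length in pixels is half the picture's height over the tangent of half this angle, whatever the lens; pixels are square), "cx", "cy" (the principal point, pixels), "rvec" (rotation vector, rad) and "tvec" (3), from world to camera coordinates, as OpenCV has them. Camera axes: x right, y down, z forward; pixel columns grow to the right and rows downward; lengths in mm; the calibration is good to about 2 mm. A picture is of the moment at which its call begins. There is no depth.
- order.finish_job(): hands the job in; it is judged then, once.
The state is a dict: "clock": time; "qpos": joint angles; "qd": joint speeds; "tau": joint torques, N m; "eef_pos": TCP position; "tool_rot": TCP orientation; "force": force on the tool from outside, world axes, zero at the start; "torque": the same for the moment, N m; "width": finger opening in mm; "gripper_force": force on a finger pad.
Only numpy, scipy, OpenCV 4.12 (cv2) and the standard library are available. Lean on these libraries where they do the work, as an engineer would, in place of code of your own. Each camera call takes 0.05 s, during which the arm holds its last target. There are 200 camera calls.

## Task

Set the round bar up in the arbor press, ready for straightening. Take it from the sloping stock rack, lay it gently and squarely across both parallels in front of the press head and let go of it, then roll it in along the parallels until it stops on the scribed lines under the ram, without letting it run past them. Then pull the press lever towards the front to bring the ram gently down until it rests on the bar, and let go; leave everything else on the bench where it is.

Things in the scene. Friction and masses are not known exactly. Their poses are not given: they have to be found in the camera images.
- bar: round steel bar to be set up: cylinder, 24 mm diameter, 180 mm long, 0.55 to 0.74 kg. Origin at its centre, x along it. Starts in the rack, its +x end (away from the robot) rising 28 degrees above level. On the parallels its centre is 12 mm above their tops. Rolls with a little drag: pushed slowly (50 mm/s or less) it stops within 2 mm when the push stops.
- square_bar: square steel bar, 24 mm across flats, 180 mm long, lying corner down in the other place of the rack, 100 mm beside the round bar and parallel to it; origin at its centre, x along it. To be left alone.
- rack: dark steel stock rack, fixed, left or right of the press, 190 mm wide, 140 mm high; origin on the bench under its middle, x level, away from the robot. Bar places at y = +50 and -50 mm (round bar in either), bar centre 85 mm above the bench, low end at -x against a stop plate. Bars rest in V notches 62 mm either side of centre; between these nothing is within 25 mm below the bar's axis.
- press: green arbor press, fixed; origin on the bench straight under the ram, x from its open front to its column (away from the robot), y left. Base x -155 to 135, y -68 to 68, top at z = 28 mm. The head overhangs: x -30 to 74, y -35 to 35, z 165 to 280 mm; lever on its right side. Column from x = 68 mm. Forward of x = -32 mm only the parallels stand on the base.
- parallels: the parallels: two fixed ground steel strips on edge on the press base, along the press's x, 8 mm wide, 32 mm high, centred at press y = +52 and -52 mm, from press x = -150 to 55 mm, tops 60 mm above the bench; a black line is scribed across each at x = 0, under the ram. Origin and axes as the press. The bar goes crosswise on them, along y.
- mark (a point): point midway between the scribed lines, level with the parallels' tops, 60 mm above the bench, straight under the ram; axes as the press.
- ram_face (a point): centre of the flat lower end of the ram, a 25 mm square steel bar that moves straight up and down; it starts 20 to 27 mm above the top of a bar on the parallels (that top is 84 mm above the bench).
- lever (a joint): press lever angle, rad: 0 upright, growing as the knob is pulled forwards (press -x) and down, to 1.9; starts at -0.15 to 0.2. The ram goes down 20 mm per rad (its face 108 mm above the bench at 0), so it meets the bar at about 1.2. Stays where it is left; the knob takes about 5 N to move.
- lever_knob (a point): centre of the black ball, 32 mm diameter, on the end of the press lever, a 12 mm rod turning about a level axis along the press's y, at press x = 30, z = 215 mm; the ball is 120 mm from that axis, at press y = -70 mm (right of the head).
- tongs: dark steel tongs, 240 mm, lying behind on the right; to be left alone.
- horseshoe: dark steel horseshoe, 130 mm, flat on the bench in front of the press, left; to be left alone.
- punch: dark steel tapered punch, 170 mm, flat in front of the press, right; to be left alone.
- brush: wooden wire brush, 220 mm, far left; to be left alone.
- pot: open steel pot, 110 mm high, 90 mm across, standing on the right; to be left alone.
- flux: white jar, 100 mm high, 72 mm across, standing on the left; to be left alone.
There are look-alikes about, which are no part of the job. What is shaped like the bar but brown is not meant.

How it is judged:
By the outcome, as a careful person would: the job done as asked, in the order asked, and still so for the second after the job is handed in, with the robot touching nothing.
It also fails if it takes over 72 s, if anything falls off the work surface, if the arm or the gripper's body presses on something with over 40 N, if the wrist force passes 120 N, or if a joint passes its speed limit or range.

## Working session

There is one attempt and no reset: what is moved stays moved. The work goes in short steps, Python scripts to look and compute and a tool call to move; the robot and the scene stay as the last step left them, time stands still between calls to the robot, and variables do not carry over. Pictures are saved under pics/ and viewed, at most 14 in all, crops included, and the job is handed in when it is done.

Besides the shell and the picture viewer there is one more tool, called after ">>>" by a JSON object that holds its "op" and its "data". move_arm: Moves the arm, as the interface text tells. Its arguments: {"type":"object","properties":{"targets":{"type":"string"}},"required":["targets"]}

```bash
mkdir -p pics
cat > h.py <<'E'
import numpy as np, cv2
from scipy.spatial.transform import Rotation as Rn
from cell import read_state, cams, order, ctrl
def shot(n,f=None):
    d=cams.get_image(n)
    if f: cv2.imwrite('pics/'+f,d['color'][:,:,::-1])
    return d
def cam(d):
    R=cv2.Rodrigues(np.array(d['rvec'],float))[0]; t=np.array(d['tvec'],float).ravel()
    f=200/np.tan(np.radians(d['fovy'])/2)
    return R,t,f
def ray(d,u,v):
    R,t,f=cam(d); r=R.T@np.array([(u-d['cx'])/f,(v-d['cy'])/f,1]); return -R.T@t,r/np.linalg.norm(r)
def onz(d,u,v,z):
    c,r=ray(d,u,v); return c+r*(z-c[2])/r[2]
def two(d1,p1,d2,p2):
    c1,r1=ray(d1,*p1);c2,r2=ray(d2,*p2)
    A=np.stack([r1,-r2],1); s=np.linalg.lstsq(A,c2-c1,rcond=None)[0]
    a=c1+s[0]*r1;b=c2+s[1]*r2; return (a+b)/2,np.linalg.norm(a-b)
def proj(d,P):
    R,t,f=cam(d); q=R@np.array(P,float)+t; return q[0]/q[2]*f+d['cx'],q[1]/q[2]*f+d['cy']
E
ls
python3 - <<'E'
from h import *
import pickle
D={n:shot(n) for n in('side','top','wrist')}
pickle.dump(D,open('d0.pkl','wb'))
for n,d in D.items(): print(n,d['fovy'],d['cx'],d['cy'],ray(d,320,200)); cv2.imwrite(f'pics/{n}0.png',d['color'][:,:,::-1])
print(read_state()); print([a for a in dir(ctrl) if a[0]!='_'])
E
```

```text
h.py
pics
side 48.847320886889094 313.2889095218673 193.7883653119295 (array([-286.33772107,  782.82576731, 1620.53270342]), array([ 0.42357236, -0.44159573, -0.79093595]))
top 44.499323241947664 318.8305105699294 194.75878387131294 (array([ 210.17994568,   20.19076904, 1740.67632467]), array([ 0.1855322 , -0.01453005, -0.98253075]))
wrist 58.90884379241744 318.1530403099855 194.53419421950787 (array([ 287.18645113, -586.25006584,  372.81572364]), array([-0.26516128, -0.10171163, -0.9588244 ]))
{'clock': 0.15, 'qpos': array([ 1.15317205,  0.62912799,  0.03846952,  1.51810327, -0.02699674,
        0.99630507, -0.01997966]), 'qd': array([-0.00088176, -0.00202282, -0.00029878, -0.00250882,  0.00134815,
       -0.00042277,  0.00107945]), 'tau': array([ 2.67743832e-03, -5.63791394e+01,  1.22807857e+00, -1.93648499e+01,
        1.10931590e-02,  7.42551580e-03, -1.35264864e-05]), 'eef_pos': array([ 223.8587381 , -609.74886902,  230.6156136 ]), 'tool_rot': array([-3.14016757e+00,  2.06520004e-05,  3.51830103e-01]), 'force': array([ 0.47843244, -0.4143499 ,  0.24378484]), 'torque': array([-0.00038381, -0.03241054, -0.01626805]), 'gripper_force': 0.0, 'width': 85.83779377627896}
['MotionError', 'pinch_z']
```

View pics/side0.png

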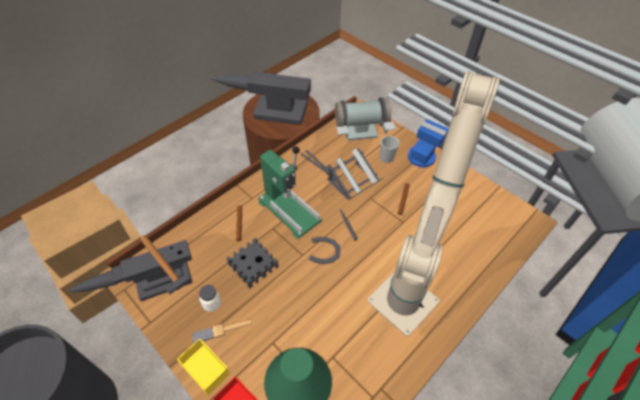

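View pics/top0.png

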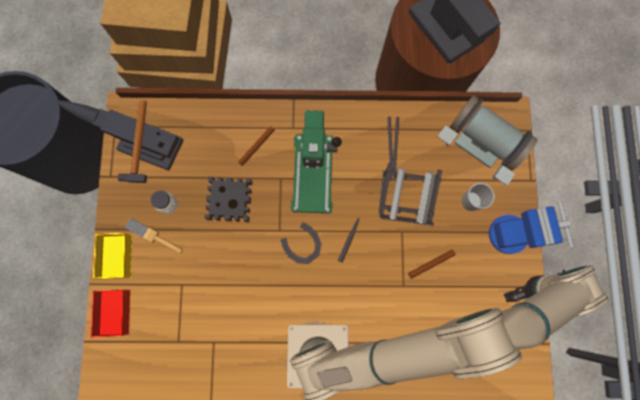

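The top view shows the rack at (411,195) right of the press at (312,165), with bars at about (397,190) and (427,197). Brown look-alikes are at (257,145) and (432,263), and the knob is at (335,143). Next is a close crop to tell round from square.

Run:
```python
from h import *
import pickle
D=pickle.load(open('d0.pkl','rb'))
def crop(n,x,y,w,h): return cv2.resize(D[n]['color'][y:y+h,x:x+w,::-1],(400,300),interpolation=cv2.INTER_CUBIC)
im=np.vstack([np.hstack([crop('top',370,155,80,60*1),crop('top',270,105,100,75+0)]),
 np.hstack([crop('side',320,145,80,60),crop('side',250,140,100,75+25)])])
cv2.imwrite('pics/c1.png',im)
```

```text
(no output)
```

View pics/c1.png

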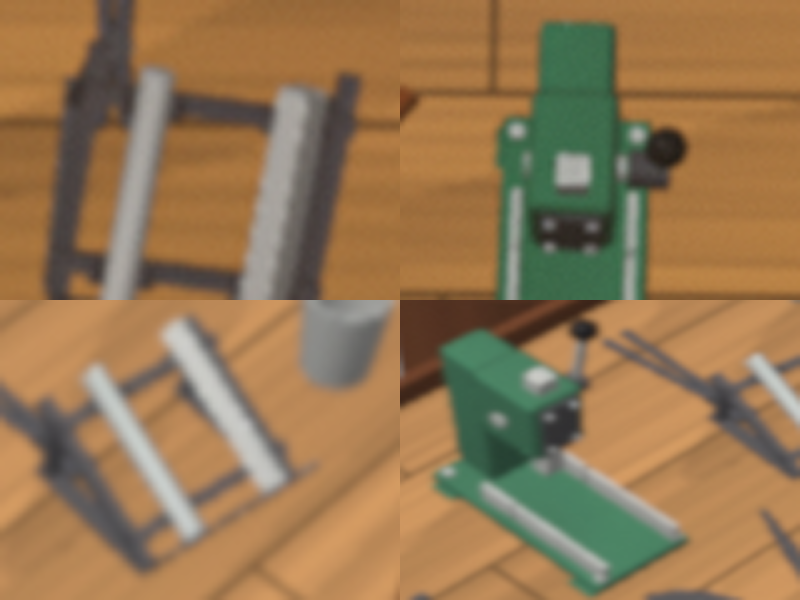

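Left bar (top 397,190) is narrow and evenly shaded, so it is the round one. The right bar (427,197) is wider with a dark facet, so it is the square one. Now to measure.

Run:
```python
from h import *
import pickle
D=pickle.load(open('d0.pkl','rb'))
def comps(n,x,y,w,h,mn=40):
    c=D[n]['color'][y:y+h,x:x+w].astype(int)
    m=((c.min(2)>120)&(c.max(2)-c.min(2)<35)).astype(np.uint8)
    k,l,s,ce=cv2.connectedComponentsWithStats(m)
    o=[]
    for i in range(1,k):
        if s[i][4]<mn: continue
        p=np.argwhere(l==i)[:,::-1]+[x,y]
        r=cv2.minAreaRect(p.astype(np.float32)); b=cv2.boxPoints(r)
        o.append((r,b)); print(n,s[i][4],np.round(r[0],1),np.round(r[1],1),round(r[2],1),'box',np.round(b,1).tolist())
    return o
comps('top',375,160,75,70); comps('side',325,145,62,60)
comps('top',285,140,55,75,25); comps('side',255,180,70,60,25)
```

```text
top 261 [396.4 193.6] [ 5.3 50. ] 10.3 box [[389.29998779296875, 217.6999969482422], [398.29998779296875, 168.5], [403.5, 169.39999389648438], [394.5, 218.60000610351562]]
top 315 [423.9 197.4] [ 6.5 50.2] 11.0 box [[416.0, 221.39999389648438], [425.6000061035156, 172.10000610351562], [431.8999938964844, 173.39999389648438], [422.29998779296875, 222.60000610351562]]
side 96 [383.  152.5] [15.  6.] 90.0 box [[380.0, 145.0], [386.0, 145.0], [386.0, 160.0], [380.0, 160.0]]
side 254 [364.3 165.9] [38.6  6.9] 57.7 box [[351.1000061035156, 151.5], [356.8999938964844, 147.8000030517578], [377.5, 180.39999389648438], [371.70001220703125, 184.10000610351562]]
side 200 [348.4 175.4] [39.4  5.5] 58.0 box [[335.6000061035156, 160.10000610351562], [340.29998779296875, 157.1999969482422], [361.20001220703125, 190.6999969482422], [356.5, 193.60000610351562]]
top 64 [313. 147.] [8. 8.] 90.0 box [[309.0, 143.0], [317.0, 143.0], [317.0, 151.0], [309.0, 151.0]]
top 152 [297.4 180.5] [ 3.4 57.1] 3.7 box [[293.8999938964844, 208.89999389648438], [297.5, 151.89999389648438], [300.8999938964844, 152.10000610351562], [297.20001220703125, 209.10000610351562]]
top 155 [326.9 181.5] [ 3.3 57. ] 1.1 box [[324.70001220703125, 210.0], [325.79998779296875, 153.0], [329.1000061035156, 153.0], [328.0, 210.0]]
side 160 [304.2 204.8] [39.6  4.4] 40.9 box [[287.79998779296875, 193.60000610351562], [290.70001220703125, 190.1999969482422], [320.6000061035156, 216.10000610351562], [317.70001220703125, 219.5]]
side 219 [285.7 216.2] [43.8  5.8] 43.9 box [[267.8999938964844, 203.10000610351562], [272.0, 199.0], [303.5, 229.3000030517578], [299.5, 233.5]]
```

Run:
```python
from h import *
import pickle
D=pickle.load(open('d0.pkl','rb'));T,S=D['top'],D['side']
np.set_printoptions(precision=1,suppress=True)
print('bar c',two(T,(396.7,194),S,(348.7,175.7)), 'lo',two(T,(392.2,218),S,(358.8,192.4)),'hi',two(T,(401.2,169.2),S,(338.2,158.9)))
print('z85 ray top',onz(T,396.7,194,90),onz(T,392.2,218.4,50),onz(T,401.2,169.2,130))
for u,v in[(295.8,209),(299.2,152),(326.6,210),(327.4,153)]: print('par',onz(T,u,v,60))
for u,v in[(319.1,217.8),(289.2,191.9),(301.5,231.4),(270,201)]: print('parS',onz(S,u,v,60))
print('knob',two(T,(335,142.5),S,(295.7,147.7)))
print('ram top',onz(T,313,147,300))
# wrist cam in tool frame
s=read_state();W=D['wrist'];R=Rn.from_euler('xyz',s['tool_rot']).as_matrix()
c,r=ray(W,318,194);Rc=cam(W)[0]
print('camera in tool',R.T@(c-s['eef_pos']),'axes',R.T@Rc.T, 'R',R)
```

```text
bar c (array([ 546. , -270.9,   81.8]), np.float64(2.0703885468051553)) lo (array([ 469. , -260.7,   36. ]), np.float64(1.546980617390856)) hi (array([ 623.3, -279.8,  129.1]), np.float64(0.6631475974829183))
z85 ray top [ 545.3 -268.9   90. ] [ 466.1 -257.9   50. ] [ 623.4 -279.4  130. ]
par [494.9  79.5  60. ]
par [701.1  70.5  60. ]
par [492.3 -27.9  60. ]
par [698.4 -30.1  60. ]
parS [483.1 -16.5  60. ]
parS [680.1 -21.4  60. ]
parS [485.4  86.8  60. ]
parS [701.7  75.2  60. ]
knob (array([646.6, -43.1, 353.5]), np.float64(2.1972264229010654))
ram top [647.3  21.3 300. ]
camera in tool [  67.5   -0.4 -142.2] axes [[ 0.  -1.  -0.3]
 [ 1.   0.   0. ]
 [ 0.  -0.3  1. ]] R [[ 0.9  0.3 -0. ]
 [ 0.3 -0.9  0. ]
 [-0.  -0.  -1. ]]
```

```bash
cat >> h.py <<'E'
np.set_printoptions(precision=2,suppress=True)
def Rt(yaw,tilt=0,axis=1):
    "tool down, x at yaw (deg), then tilt about tool y (deg)"
    R=Rn.from_euler('xyz',[np.pi,0,np.radians(yaw)])
    return R*Rn.from_rotvec(np.radians(tilt)*np.eye(3)[axis])
def plan(P,R,s=None):
    s=s or read_state(); C=Rn.from_euler('xyz',s['tool_rot'])
    print('now',s['eef_pos'],'shift cm (tool now)',C.inv().apply(np.array(P)-s['eef_pos'])/10,
      'in target axes',R.inv().apply(np.array(P)-s['eef_pos'])/10,'turn deg',np.degrees((C.inv()*R).as_rotvec()))
E
python3 - <<'E'
from h import *
plan([530,-268,290],Rt(-7.2))
E
```

```text
now [ 223.86 -609.75  230.62] shift cm (tool now) [ 40.52 -21.54  -5.91] in target axes [ 26.09 -37.74  -5.94] turn deg [-0.08  0.02 27.36]
```

>>> {"op": "move_arm", "data": {"targets": "0 2.5 -1.3 -1.5 0 0 0; 0 3 -1.6 -1.5 0 0 0; 0 3.3 -1.8 -1.5 0 0 0; 0 3.5 -1.9 -1.4 0 0 0; 0 3.5 -1.9 0 0 0 0"}}

```text
clock: 0.57
eef_pos: [344.2, -476.4, 292.8]
tool_rot: [3.137, -0.001, 0.351]
force: [1.6, -0.0, -0.5]
width: 42.8
gripper_force: 0.0
```

>>> {"op": "move_arm", "data": {"targets": "0 3.5 -1.9 0 0 0 0; 0 3.5 -1.9 0 0 0 0; 0 3.5 -1.9 0 0 0 0; 0 3.5 -1.9 0 0 0 0; 0 3.5 -1.8 0 0 0 0"}}

```text
clock: 0.98
eef_pos: [475.4, -325.9, 290.1]
tool_rot: [-3.141, 0.0, 0.352]
force: [1.0, 0.7, 0.1]
width: 42.4
gripper_force: 0.0
```

>>> {"op": "move_arm", "data": {"targets": "0 3 -1.6 0 0 0 0; 0 2.7 -1.4 0 0 0 0; 0 1.5 -0.6 0 0 0 5; 0 0 0 0 0 0 5; 0 0 0 0 0 0 5"}}

```text
clock: 1.4
eef_pos: [530.8, -267.3, 289.6]
tool_rot: [-3.141, 0.0, 0.089]
force: [0.1, -0.9, 0.2]
width: 43.0
gripper_force: 0.0
```

>>> {"op": "move_arm", "data": {"targets": "0 0 0 0 0 0 5; 0 0 0 0 0 0 5; 0 0 0 0 0 0 2.4; 0 0 0 0 0 0 0; 0 0 0 0 0 0 0"}}

```text
clock: 1.82
eef_pos: [529.7, -269.0, 289.9]
tool_rot: [-3.142, 0.001, -0.125]
force: [-0.6, -0.6, 0.0]
width: 42.8
gripper_force: 0.0
```

Run:
```python
from h import *
import pickle
d=shot('wrist','w1.png'); pickle.dump((d,read_state()),open('w1.pkl','wb'))
plan([530,-268,290],Rt(-7.2)); print(read_state()['qpos'],read_state()['width'])
```

```text
now [ 529.7  -269.05  289.95] shift cm (tool now) [ 0.02 -0.11 -0.  ] in target axes [ 0.02 -0.11 -0.  ] turn deg [-0.01  0.02  0.04]
[ 0.35  0.49  0.12  1.61 -0.06  1.05 -1.21] 43.13203375641086
```

View pics/w1.png

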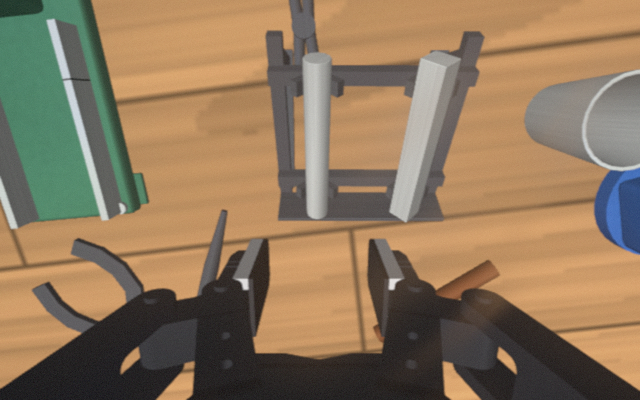

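The wrist view shows the round bar at (317,135), the square bar at (427,135) and the right parallel with its scribe line at (76,79). That confirms the choice.

Run:
```python
from h import *
import pickle
d,s=pickle.load(open('w1.pkl','rb')); I=d['color'].astype(int)
m=((I.min(2)>110)&(I.max(2)-I.min(2)<25)).astype(np.uint8); m[:,:285]=0;m[:,345:]=0;m[230:]=0
k,l,st,ce=cv2.connectedComponentsWithStats(m); i=1+np.argmax(st[1:,4])
for v in range(st[i][1]-2,st[i][1]+st[i][3]+2,8):
    u=np.where(l[v]==i)[0]; 
    if len(u): print(v,u.min(),u.max(),end='; ')
print(st[i])
lo,hi=(317,st[i][1]+st[i][3]),(317.5,st[i][1])
# model: predicted silhouettes for guess center & yaw
def pred(c,yaw):
    a=Rn.from_euler('z',yaw,degrees=True).apply([np.cos(np.radians(28)),0,np.sin(np.radians(28))])
    n=Rn.from_euler('z',yaw,degrees=True).apply([0,1,0]); t=np.cross(a,n)
    q=lambda e:np.array([proj(d,np.array(c)+e*90*a+12*(np.cos(w)*n+np.sin(w)*t)) for w in np.linspace(0,6.28,36)])
    A,B=q(-1),q(1); return A.min(0),A.max(0),B.min(0),B.max(0)
for c in([546,-269.5,85],[548,-267,85]): print(pred(c,-7.2))
# parallel scribe (right)
for p in[(76,79),(52,20),(104,218),(67,20),(119,215)]: print(p,onz(d,*p,60))
```

```text
58 302 330; 66 302 330; 74 302 329; 82 303 329; 90 303 329; 98 304 329; 106 304 328; 114 304 329; 122 305 328; 130 305 328; 138 305 328; 146 305 328; 154 306 327; 162 306 327; 170 305 327; 178 305 326; 186 306 326; 194 306 326; 202 306 326; 210 307 326; 218 311 322; [ 302   52   29  168 3968]
(array([306.23, 205.23]), array([326.92, 220.28]), array([301.5 ,  53.19]), array([331.19,  65.47]))
(array([303.86, 203.87]), array([324.57, 218.88]), array([298.09,  51.03]), array([327.81,  63.19]))
(76, 79) [642.2  -39.17  60.  ]
(52, 20) [697.22 -32.82  60.  ]
(104, 218) [495.8  -25.04  60.  ]
(67, 20) [695.45 -47.09  60.  ]
(119, 215) [497.17 -42.55  60.  ]
```

Run:
```python
from h import *
R=Rt(-7.2,28); print(R.as_matrix())
c=np.array([546,-269.5,85]); z=R.as_matrix()[:,2]
plan(c+z*(16-110),R); plan(c+16*z,R)
```

```text
[[ 0.88 -0.13  0.47]
 [-0.11 -0.99 -0.06]
 [ 0.47  0.   -0.88]]
now [ 529.7  -269.05  289.95] shift cm (tool now) [-2.79 -0.16 12.2 ] in target axes [-8.19 -0.16  9.46] turn deg [-0.02 28.02  0.04]
now [ 529.7  -269.05  289.95] shift cm (tool now) [ 2.38 -0.15 21.91] in target axes [-8.19 -0.16 20.46] turn deg [-0.02 28.02  0.04]
```

>>> {"op": "move_arm", "data": {"targets": "0 -1 -0.1 2 0 5.6 0; 0 -1 -0.1 2.5 0 5.6 0; 0 -1.5 0 2.5 0 5.6 0; 0 -1.5 0 1.5 0 5.6 0; 0 -1.5 0 1 0 5.6 0"}}

```text
clock: 2.28
eef_pos: [488.5, -255.0, 200.4]
tool_rot: [-3.113, -0.364, -0.128]
force: [-2.5, 0.8, -0.4]
width: 42.5
gripper_force: 0.0
```

>>> {"op": "move_arm", "data": {"targets": "0 0 0 0 0 0 0; 0 0 0 0 0 0 0; 0 0 0 0 0 0 0"}}

```text
clock: 2.53
eef_pos: [498.7, -256.4, 205.7]
tool_rot: [-3.119, -0.373, -0.121]
force: [0.9, 0.2, -0.0]
width: 42.7
gripper_force: 0.0
```

Run:
```python
from h import *
R=Rt(-7.2,28)
c=np.array([546,-269.5,85]); z=R.as_matrix()[:,2]
plan(c+16*z,R); print(read_state()['qpos'])
```

```text
now [ 498.7  -256.41  205.73] shift cm (tool now) [ 0.3   1.06 14.58] in target axes [-1.38  0.71 14.54] turn deg [-1.41  6.61  0.17]
[ 0.58  0.42 -0.07  2.11 -0.47  0.3  -0.74]
```

```bash
cat > k.py <<'E'
from h import *
from scipy.optimize import least_squares
S=[([1.15317205,0.62912799,0.03846952,1.51810327,-0.02699674,0.99630507,-0.01997966],[223.86,-609.75,230.62],[-3.14016757,2e-5,.35183])]
def fk(p,q,sg=(-1,1,-1,1,-1,1,-1),c=np.pi/2):
    R=Rn.identity();x=np.array([0,0,p[0]])
    off=[(0,0,0),(0,0,0),(p[1],0,p[2]),(0,0,0),(p[3],0,p[4]),(0,0,0),(p[5],0,p[6])]
    for i,a in enumerate('zyzyzyz'):
        x=x+R.apply(off[i]); R=R*Rn.from_euler(a,sg[i]*q[i])
    R=R*Rn.from_euler('z',c); return x+R.apply([0,0,p[7]]),R
E
python3 - <<'E'
from k import *
import pickle,itertools
s1=pickle.load(open('w1.pkl','rb'))[1]; s2=read_state()
S+=[(s['qpos'],s['eef_pos'],s['tool_rot']) for s in(s1,s2)]
pickle.dump(S,open('S.pkl','wb'))
for sg in itertools.product([1,-1],repeat=7):
  if sg[0]!=-1 or sg[1]!=1: continue
  for c in(np.pi/2,-np.pi/2):
    e=max((fk(np.zeros(8),q,sg,c)[1].inv()*Rn.from_euler('xyz',o)).magnitude() for q,_,o in S)
    if e<.05: print(sg,c,e); SG,C=sg,c
f=lambda p:np.concatenate([fk(p,q,SG,C)[0]-x for q,x,_ in S]+[1e-4*(p-p0)])
p0=np.array([300,0,300,0,300,0,0,250.])
r=least_squares(f,p0); print(r.x,np.abs(r.fun[:9]).max())
E
```

```text
(-1, 1, -1, 1, -1, 1, -1) 1.5707963267948966 6.583028712776273e-07
[ 503.13 -155.02  466.04   20.05  449.74 -134.44  110.95  356.56] 17.701889443575084
```

Run:
```python
from k import *
import pickle
S=pickle.load(open('S.pkl','rb'))
def lin(idx):
    A=[];b=[]
    for q,x,_ in S:
        z=fk(np.zeros(8),q)[0]; A.append(np.stack([fk(np.eye(8)[i],q)[0] for i in idx],1)); b.append(x)
    A=np.vstack(A);b=np.hstack(b); p,*_=np.linalg.lstsq(A,b,rcond=None); print(idx,p,(A@p-b),np.linalg.cond(A))
lin([0,2,4,7]); lin([0,2,4,5,7]); lin([0,1,2,3,4,7]); lin([0,1,2,3,4,5,7])
```

```text
[0, 2, 4, 7] [314.28 548.29 393.28 310.53] [26.67  7.96  2.26 14.9  22.91  1.45  2.14 24.3  -3.71] 25.05502100754001
[0, 2, 4, 5, 7] [471.18 393.22 403.41 -70.42 332.47] [18.32 17.87  6.23 16.35 10.93 -5.46  0.06 -0.92 -0.78] 32.610152361778816
[0, 1, 2, 3, 4, 7] [317.2   46.43 484.48 -19.98 372.62 262.21] [24.85 14.11  2.59 18.71 24.04  2.12  1.67 13.43 -4.71] 53.828330792817006
[0, 1, 2, 3, 4, 5, 7] [ 503.13 -155.02  466.04   20.05  449.74 -134.44  467.51] [ 17.7    7.57  11.09   2.76   0.86 -11.79  -0.02   1.92   0.7 ] 57.0006822266352
```

Run:
```python
from k import *
import pickle
S=pickle.load(open('S.pkl','rb'))
# general 3-vector offsets in each link frame; try simple subsets incl. lateral y offsets
sg=(-1,1,-1,1,-1,1,-1)
def cols(q):
    R=Rn.identity();o=[np.eye(3)]
    for i,a in enumerate('zyzyzyz'):
        R=R*Rn.from_euler(a,sg[i]*q[i]); o.append(R.as_matrix())
    return np.hstack(o)
A=np.vstack([cols(q) for q,_,_ in S]); b=np.hstack([x for _,x,_ in S])
N=[f'{i}{c}' for i in range(8) for c in'xyz']
def fit(names):
    j=[N.index(n) for n in names]; p=np.linalg.lstsq(A[:,j],b,rcond=None)[0]; print(dict(zip(names,p.round(1))),np.abs(A[:,j]@p-b).max().round(2))
base=['0z','2z','4z','7z']
fit(base)
for e in(['1x'],['0x'],['0x','0y'],['1y'],['2y'],['4y'],['6y'],['6x'],['1x','6x'],['1x','6y'],['2x','4y'],['1y','4y'],['7x'],['7y'],['2y','4y','6y'],['2x','4x']): fit(base+e)
```

```text
{'0z': np.float64(314.3), '2z': np.float64(548.3), '4z': np.float64(393.3), '7z': np.float64(310.5)} 26.67
{'0z': np.float64(328.8), '2z': np.float64(491.6), '4z': np.float64(375.9), '7z': np.float64(286.1), '1x': np.float64(44.0)} 25.72
{'0z': np.float64(372.6), '2z': np.float64(560.1), '4z': np.float64(410.3), '7z': np.float64(369.8), '0x': np.float64(-34.8)} 15.96
{'0z': np.float64(391.5), '2z': np.float64(523.8), '4z': np.float64(397.1), '7z': np.float64(365.4), '0x': np.float64(-14.9), '0y': np.float64(-23.7)} 7.92
{'0z': np.float64(342.9), '2z': np.float64(556.5), '4z': np.float64(382.7), '7z': np.float64(353.8), '1y': np.float64(-28.2)} 0.84
{'0z': np.float64(342.9), '2z': np.float64(556.5), '4z': np.float64(382.7), '7z': np.float64(353.8), '2y': np.float64(-28.2)} 0.84
{'0z': np.float64(331.7), '2z': np.float64(560.4), '4z': np.float64(382.0), '7z': np.float64(346.7), '4y': np.float64(-27.8)} 0.53
{'0z': np.float64(326.5), '2z': np.float64(584.9), '4z': np.float64(368.4), '7z': np.float64(368.4), '6y': np.float64(-30.3)} 3.54
{'0z': np.float64(471.2), '2z': np.float64(393.2),
[... 604 characters left out ...]
': np.float64(382.3), '7z': np.float64(349.7), '1y': np.float64(-11.6), '4y': np.float64(-16.4)} 0.04
{'0z': np.float64(396.3), '2z': np.float64(505.0), '4z': np.float64(394.9), '7z': np.float64(354.8), '7x': np.float64(-28.0)} 26.45
{'0z': np.float64(343.2), '2z': np.float64(566.6), '4z': np.float64(394.1), '7z': np.float64(353.0), '7y': np.float64(-23.5)} 22.59
{'0z': np.float64(336.2), '2z': np.float64(559.1), '4z': np.float64(382.1), '7z': np.float64(349.9), '2y': np.float64(-11.5), '4y': np.float64(-16.2), '6y': np.float64(-0.4)} 0.0
{'0z': np.float64(317.2), '2z': np.float64(484.5), '4z': np.float64(372.6), '7z': np.float64(262.2), '2x': np.float64(46.4), '4x': np.float64(-20.0)} 24.85
```

```bash
cat > k.py <<'E'
from h import *
from scipy.optimize import least_squares
sg=(-1,1,-1,1,-1,1,-1)
OFF=np.array([(0,0,336.3),(0,-11.6,0),(0,0,558.8),(0,0,0),(0,-16.4,382.3),(0,0,0),(0,0,0),(0,0,349.7)])
LO=np.array([-3.06,-.37,-1.25,.18,-1.1,.23,-2.94]);HI=np.array([3.06,2.12,1.32,2.47,4.24,1.98,2.94])
def fk(q,full=False):
    R=Rn.identity();x=OFF[0];P=[x]
    for i,a in enumerate('zyzyzyz'):
        R=R*Rn.from_euler(a,sg[i]*q[i]); x=x+R.apply(OFF[i+1]); P.append(x)
    R=R*Rn.from_euler('z',np.pi/2)
    return (x,R,P) if full else (x,R)
def ik(P,R,q0,w=.01):
    def f(q):
        x,r=fk(q); return np.concatenate([(x-P)/100,(r.inv()*R).as_rotvec()*3,w*(q-q0)])
    r=least_squares(f,np.clip(q0,LO+.03,HI-.03),bounds=(LO+.02,HI-.02)); x,rr=fk(r.x)
    return r.x,np.linalg.norm(x-P),np.degrees((rr.inv()*R).magnitude())
E
python3 - <<'E'
from k import *
q=np.array(read_state()['qpos']); print(fk(q)[0],read_state()['eef_pos'])
c=np.array([546,-269.5,85])
for t in(0,8,12,16,20,28):
    R=Rt(-7.2,t); print('grasp',t,*ik(c+R.apply([0,0,16]),R,q))
qq=[np.array([0,.6,0,1.7,0,.8,a]) for a in(0,1.57,-1.57)]+[np.array([0,.9,0,1.2,np.pi,.5,a]) for a in(0,1.57,-1.57,2.6,-2.6)]
for t in(20,35,45,55,65):
  for nm,yaw,ax,sgn in(('x=+y',88.5,0,1),('xback',178.5,1,-1),('xfwd',-1.5,1,1),('x=-y',-91.5,0,-1)):
    R=Rt(yaw,sgn*t,ax); b=min((ik(np.array([625,22,75]),R,q0) for q0 in qq),key=lambda r:r[1]+5*r[2])
    print(t,nm,R.as_matrix()[:,2],b[0],round(b[1],2),round(b[2],2))
E
```

```text
[ 498.73 -256.43  205.7 ] [ 498.7  -256.41  205.73]
grasp 0 [ 0.28  0.79  0.22  1.77 -0.28  0.61 -1.03] 0.002467438787181798 0.001027240958596862
grasp 8 [ 0.34  0.75  0.15  1.89 -0.38  0.4  -0.91] 0.001684078381556872 0.0007570097003588252
grasp 12 [ 0.4   0.73  0.08  1.95 -0.44  0.29 -0.84] 0.0011943900167283579 0.0005211547843826521
grasp 16 [ 0.35  0.73  0.18  2.01 -0.99  0.25 -0.29] 0.015592430151606867 0.006266107017473623
grasp 20 [ 0.38  0.72  0.15  2.02 -1.08  0.25 -0.18] 6.114157840492128 2.492908217190792
grasp 28 [ 0.51  0.71  0.03  2.   -1.08  0.25 -0.12] 20.262286686678177 8.310193909492883
20 x=+y [-0.34  0.01 -0.94] [-0.06  0.96 -0.    1.33 -0.03  1.2  -0.07] 0.0 0.0
20 xback [ 0.34 -0.01 -0.94] [ 0.1   0.73 -0.31  2.05  1.44  0.25  0.06] 0.0 0.0
20 xfwd [ 0.34 -0.01 -0.94] [ 0.1   0.73 -0.3   2.03  1.28  0.25 -2.92] 2.43 0.99
20 x=-y [-0.34  0.01 -0.94] [ 0.12  0.98 -0.37  1.33  0.26  1.23  2.83] 0.0 0.0
35 x=+y [-0.57  0.02 -0.82] [ 0.33  1.37 -1.21  1.    0.84  1.88 -0.65] 0.0 0.0
35 xback [ 0.57 -0.02 -0.82] [-0.15  0.76  0.03  2.28  3.    0.51 -1.58] 0.0 0.0
35 x
[... 442 characters left out ...]
34  0.78  0.19  1.89  2.92] 0.01 0.0
55 x=+y [-0.82  0.02 -0.57] [-0.05  1.32  0.01  0.74 -0.07  1.96 -0.07] 16.83 4.36
55 xback [ 0.82 -0.02 -0.57] [ 0.57  1.43 -1.23  2.45  2.62  1.65 -0.46] 5.97 0.6
55 xfwd [ 0.82 -0.02 -0.57] [ 0.57  1.43 -1.23  2.45  2.62  1.65  2.68] 5.97 0.6
55 x=-y [-0.82  0.02 -0.57] [ 0.04  1.33 -0.3   0.75  0.14  1.96  2.92] 18.25 4.73
65 x=+y [-0.91  0.02 -0.42] [-0.04  1.33 -0.01  0.8  -0.07  1.96 -0.08] 41.92 10.79
65 xback [ 0.91 -0.02 -0.42] [ 0.58  1.65 -1.23  2.45  2.94  1.84 -0.3 ] 22.25 0.85
65 xfwd [ 0.91 -0.02 -0.42] [ 0.58  1.65 -1.23  2.45  2.94  1.84  2.84] 22.25 0.85
65 x=-y [-0.91  0.02 -0.42] [ 0.04  1.33 -0.26  0.8   0.09  1.96  2.92] 42.94 11.06
```

Run:
```python
from k import *
R=Rt(-7.2,10)
c=np.array([546,-269.5,85]); z=R.as_matrix()[:,2]
plan(c-94*z,R);plan(c+16*z,R)
q=ik(c+16*z,R,np.array(read_state()['qpos']))[0]
M=np.array([642.5,20,60])
for b in(0,10,12):
  for zz in(72,150):
    Rp=Rt(88.5,-(28-b)); P=M+[-105,2.7,zz-60]+Rp.apply([0,0,16])
    for q0 in(q,np.array([0,.6,0,1.7,0,.8,0]),np.array([0,.6,0,1.7,.8,.5,-.8])): print(b,zz,*ik(P,Rp,q0))
```

```text
now [ 498.7  -256.41  205.73] shift cm (tool now) [1.97 0.81 3.78] in target axes [2.69 0.71 3.33] turn deg [ -1.37 -11.39   0.39]
now [ 498.7  -256.41  205.73] shift cm (tool now) [-0.2   1.06 14.56] in target axes [ 2.69  0.71 14.33] turn deg [ -1.37 -11.39   0.39]
0 72 [-0.57  0.86  0.32  1.89  0.37  0.63 -0.68] 0.0010588385679732094 0.0008757573226120674
0 72 [-0.65  0.89  0.46  1.9   0.2   0.6  -0.52] 0.0023320624952566805 0.0012478375231264197
0 72 [-0.35  0.83 -0.03  1.89  0.71  0.77 -1.  ] 0.0010509403811668598 0.0003934519627342104
0 150 [-0.51  0.71  0.23  1.86  0.43  0.8  -0.69] 0.001319970840504878 0.0008284322682992474
0 150 [-0.61  0.73  0.38  1.87  0.31  0.76 -0.57] 0.0022126932325586567 0.0011801162240084471
0 150 [-0.32  0.7  -0.08  1.86  0.65  0.91 -0.9 ] 0.0011017738205600792 0.0003668410191382925
10 72 [-0.41  0.79  0.2   1.93  0.31  0.54 -0.56] 0.0007637339938235082 0.0007245808435250291
10 72 [-0.49  0.81  0.34  1.93  0.12  0.52 -0.38] 0.0021962689087286903 0.0010867081631643247
10 72 [-0.2   0.78 -0.12  1.92  0.66  0.66 -0.89] 0.0006534176686974631 0.0001625201
[... 160 characters left out ...]
01960167260667556 0.0009955283136270656
10 150 [-0.17  0.65 -0.17  1.89  0.57  0.81 -0.78] 0.0008884805630967057 0.00029967800417419354
12 72 [-0.37  0.78  0.18  1.94  0.29  0.53 -0.53] 0.0006779648813509381 0.0006789760664641666
12 72 [-0.46  0.79  0.31  1.94  0.11  0.51 -0.35] 0.0021479752009164626 0.0010370721267222425
12 72 [-0.17  0.77 -0.14  1.93  0.64  0.64 -0.86] 0.00055233389862004 0.00012394155168357377
12 150 [-0.32  0.64  0.1   1.9   0.33  0.71 -0.53] 0.001046536543359953 0.0006486363841650908
12 150 [-0.42  0.65  0.25  1.9   0.19  0.68 -0.4 ] 0.0018808112233036033 0.0009404061203495076
12 150 [-0.13  0.64 -0.2   1.89  0.55  0.79 -0.75] 0.0008820795030830662 0.0003211967969983431
```

>>> {"op": "move_arm", "data": {"targets": "0 0 0 0 -0.7 -5.7 0.2; 0 0 0 0 -0.7 -5.7 0.2; 0 1.3 0.4 1.5 0 0 0; 0 1.4 0.3 1.8 0 0 0; 0 0 0 0 0 0 0"}}

```text
clock: 2.95
eef_pos: [533.3, -265.3, 175.6]
tool_rot: [-3.14, -0.184, -0.12]
force: [0.9, -0.2, 0.6]
width: 43.0
gripper_force: 0.0
```

>>> {"op": "move_arm", "data": {"targets": "0 0 0 0 0 0 0; 0 0 0 0 0 0 0"}}

```text
clock: 3.12
eef_pos: [528.7, -266.0, 177.1]
tool_rot: [-3.138, -0.182, -0.125]
force: [-0.3, -0.7, 0.4]
width: 42.6
gripper_force: 0.0
```

Run:
```python
from k import *
R=Rt(-7.2,10)
c=np.array([546,-269.5,85]); z=R.as_matrix()[:,2]
plan(c+16*z,R)
```

```text
now [ 528.7  -265.97  177.09] shift cm (tool now) [ 0.05  0.17 10.98] in target axes [ 0.13  0.13 10.98] turn deg [-0.19 -0.43  0.04]
```

>>> {"op": "move_arm", "data": {"targets": "0 0.1 0.1 2 0 -0.4 0; 0 0 0 2.5 0 0 0; 0 0 0 2.5 0 0 0; 0 0 0 2 0 0 0; 0 0 0 1.2 0 0 0"}}

```text
clock: 3.53
eef_pos: [546.3, -269.0, 75.4]
tool_rot: [-3.137, -0.174, -0.127]
force: [-0.3, 0.5, -0.2]
width: 42.8
gripper_force: 0.0
```

>>> {"op": "move_arm", "data": {"targets": "0 0 0 0.8 0 0 0; 0 0 0 0 0 0 0; 0 0 0 0 0 0 0"}}

```text
clock: 3.78
eef_pos: [548.5, -269.7, 69.1]
tool_rot: [-3.138, -0.176, -0.127]
force: [0.1, 0.9, 1.0]
width: 42.6
gripper_force: 0.0
```

Run:
```python
from k import *
R=Rt(-7.2,10)
c=np.array([546,-269.5,85]); z=R.as_matrix()[:,2]
plan(c+16*z,R); print(read_state()['force'])
d=shot('wrist','w2.png')
```

```text
now [ 548.47 -269.71   69.14] shift cm (tool now) [ 0.03  0.01 -0.01] in target axes [ 0.03  0.01 -0.01] turn deg [-0.21 -0.07 -0.06]
[0.06 0.93 0.99]
```

View pics/w2.png

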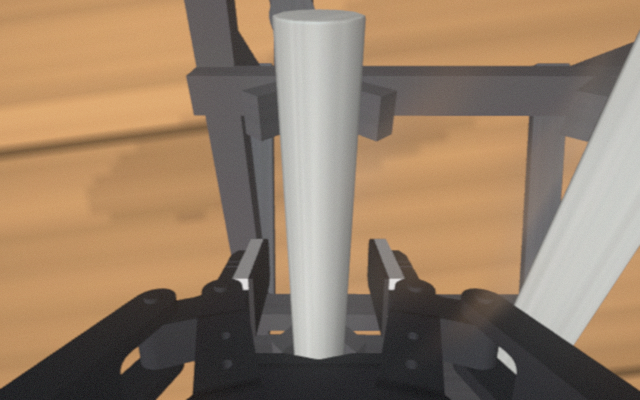

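The round bar at (320,190) lies centred between the pads at (252,265) and (385,265). Now close and lift.

>>> {"op": "move_arm", "data": {"targets": "-1 0 0 0 0 0 0; -1 0 0 0 0 0 0; -1 0 0 0 0 0 0; -1 0 0 0 0 0 0; -1 0 0 0 0 0 0"}}

```text
clock: 4.25
eef_pos: [548.9, -269.9, 69.8]
tool_rot: [-3.138, -0.177, -0.127]
force: [-2.3, -1.1, 6.2]
width: 22.6
gripper_force: 58.4
```

>>> {"op": "move_arm", "data": {"targets": "-1 0 0 0 0 0 0; -1 0.1 0 -0.5 0 0 0; -1 0.2 0 -1 0 0 0; -1 0.3 0 -1.8 0 0 0; -1 0.5 0 -2.5 0 0 0"}}

```text
clock: 4.67
eef_pos: [546.3, -268.1, 125.9]
tool_rot: [-3.135, -0.168, -0.127]
force: [0.2, -0.2, -6.1]
width: 21.8
gripper_force: 59.2
```

>>> {"op": "move_arm", "data": {"targets": "-1 0.5 0 -3 0 0 0; -1 0.5 0 -3 0 0 0; -1 0.5 0 -3 0 0 0; -1 0.4 0 -2 0 0 0; -1 0 0 0 0 0 0"}}

```text
clock: 5.08
eef_pos: [550.6, -271.2, 244.1]
tool_rot: [-3.14, -0.183, -0.126]
force: [0.4, -1.2, -5.3]
width: 21.9
gripper_force: 59.5
```

Run:
```python
from k import *
s=read_state(); print({k:s[k] for k in('eef_pos','tool_rot','qpos','force','width','gripper_force')})
d=shot('wrist','w3.png')
M=np.array([642.5,20,60]); Rp=Rt(88.5,-18)
P=M+[-105,2.7,90]+Rp.apply([0,0,16]); print(P,ik(P,Rp,s['qpos'])[0]); plan(P,Rp)
```

```text
{'eef_pos': array([ 550.6 , -271.23,  244.12]), 'tool_rot': array([-3.14, -0.18, -0.13]), 'qpos': array([ 0.28,  0.49,  0.25,  1.79, -0.28,  0.72, -1.01]), 'force': array([ 0.42, -1.16, -5.32]), 'width': 21.91205885748727, 'gripper_force': 59.493096470832825}
[537.37  17.76 134.78] [-0.32  0.65  0.07  1.89  0.39  0.73 -0.6 ]
now [ 549.24 -270.29  241.14] shift cm (tool now) [ -6.61 -28.4    9.7 ] in target axes [30.64 -1.94  1.23] turn deg [ -6.66 -21.44 -96.23]
```

View pics/w3.png

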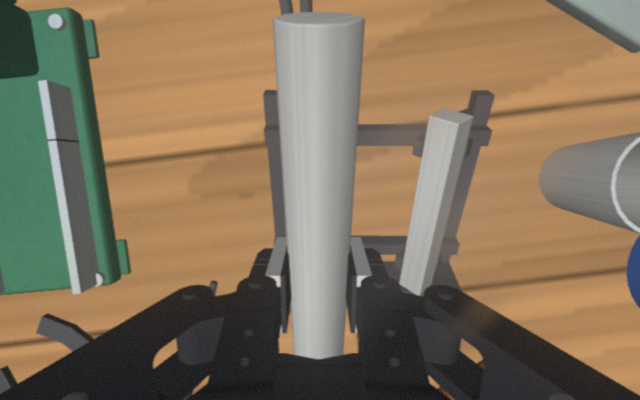

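>>> {"op": "move_arm", "data": {"targets": "-1 0 0 0 -0.25 -0.75 -3.4; -1 0 0 0 -0.5 -1.5 -6.8; -1 0 0 0 -0.5 -1.5 -6.8; -1 0 0 0 -0.5 -1.5 -6.8; -1 0 0 0 -0.5 -1.5 -6.8"}}

```text
clock: 5.55
eef_pos: [546.7, -269.1, 236.1]
tool_rot: [3.054, -0.025, 0.41]
force: [0.3, -0.2, -6.7]
width: 21.9
gripper_force: 59.3
```

>>> {"op": "move_arm", "data": {"targets": "-1 0 0 0 -0.5 -1.5 -6.8; -1 0 0 0 -0.5 -1.5 -6.8; -1 0 0 0 -0.5 -1.5 -6.8; -1 0 0 0 -0.5 -1.5 -6.8; -1 0 0 0 -0.5 -1.5 -6.8"}}

```text
clock: 5.97
eef_pos: [547.0, -268.8, 236.0]
tool_rot: [3.05, 0.164, 0.99]
force: [0.6, 0.9, -7.2]
width: 22.5
gripper_force: 59.3
```

>>> {"op": "move_arm", "data": {"targets": "-1 0 0 0 -0.5 -1.5 -6.8; -1 0 0 0 -0.5 -1.5 -6.8; -1 0 0 0 -0.5 -1.5 -6.8; -1 0 0 0 -0.25 -0.8 -3.6; -1 0 0 0 0 0 0"}}

```text
clock: 6.38
eef_pos: [547.0, -267.6, 235.8]
tool_rot: [3.114, 0.281, 1.41]
force: [0.0, 0.4, -7.1]
width: 21.9
gripper_force: 59.3
```

Run:
```python
from k import *
s=read_state(); print(s['qpos'],s['eef_pos'])
M=np.array([642.5,20,60]); Rp=Rt(88.5,-18)
P=M+[-105,2.7,130]+Rp.apply([0,0,16]); plan(P,Rp)
```

```text
[ 0.22  0.54  0.05  1.73  0.34  0.84 -0.12] [ 546.97 -267.55  235.79]
now [ 546.97 -267.55  235.79] shift cm (tool now) [28.6  -5.45 -2.05] in target axes [28.99 -1.71 -3.  ] turn deg [-0.66 -1.81 -7.38]
```

>>> {"op": "move_arm", "data": {"targets": "-1 0 0 0 -0.3 -0.9 -3.7; -1 0 0 0 -0.3 -0.9 -3.7; -1 2 -0.1 -0.2 0 0 0; -1 3 -0.2 -0.3 0 0 0; -1 3.5 -0.2 -0.4 0 0 0"}}

```text
clock: 6.8
eef_pos: [544.4, -187.6, 219.5]
tool_rot: [3.138, 0.317, 1.533]
force: [0.6, 0.9, -7.0]
width: 22.3
gripper_force: 59.3
```

>>> {"op": "move_arm", "data": {"targets": "-1 3.5 -0.2 -0.4 0 0 0; -1 3.5 -0.2 -0.4 0 0 0; -1 3.5 -0.2 -0.4 0 0 0; -1 3.5 -0.2 -0.4 0 0 0; -1 3.5 -0.2 -0.3 0 0 0"}}

```text
clock: 7.22
eef_pos: [540.4, -12.2, 182.9]
tool_rot: [3.138, 0.316, 1.537]
force: [0.3, 0.4, -6.7]
width: 22.4
gripper_force: 59.3
```

>>> {"op": "move_arm", "data": {"targets": "-1 2 -0.1 -0.2 0 0 0; -1 1 -0.1 0 0 0 0; -1 0 0 0 0 0 0; -1 0 0 0 0 0 0"}}

```text
clock: 7.55
eef_pos: [539.6, 14.4, 176.2]
tool_rot: [3.138, 0.318, 1.539]
force: [0.7, -1.3, -7.0]
width: 22.3
gripper_force: 59.3
```

Run:
```python
from k import *
import pickle
s=read_state(); print(s['qpos'],s['eef_pos'])
M=np.array([642.5,20,60]); Rp=Rt(88.5,-18)
P=M+[-105,2.7,130]+Rp.apply([0,0,16]); plan(P,Rp)
d=shot('wrist','w4.png');t=shot('top');sd=shot('side');pickle.dump((d,s,t,sd),open('w4.pkl','wb'))
c=lambda i,x,y:cv2.resize(i['color'][y:y+75,x:x+100,::-1],(400,300),interpolation=cv2.INTER_CUBIC)
cv2.imwrite('pics/v4.png',np.vstack([cv2.resize(d['color'][:,:,::-1],(480,300)),np.hstack([c(t,265,130),c(sd,240,150)])[:,:480]*0]) if 0 else np.vstack([np.hstack([cv2.resize(d['color'][:,:,::-1],(480,300)),np.zeros((300,320,3),np.uint8)]),np.hstack([c(t,265,130),c(sd,250,160)])]))
```

```text
[-0.29  0.59  0.03  1.86  0.4   0.83 -0.59] [539.64  14.43 176.19]
now [539.64  14.43 176.19] shift cm (tool now) [ 0.35 -0.24  0.03] in target axes [ 0.35 -0.24  0.03] turn deg [ 0.09  0.24 -0.29]
```

View pics/v4.png

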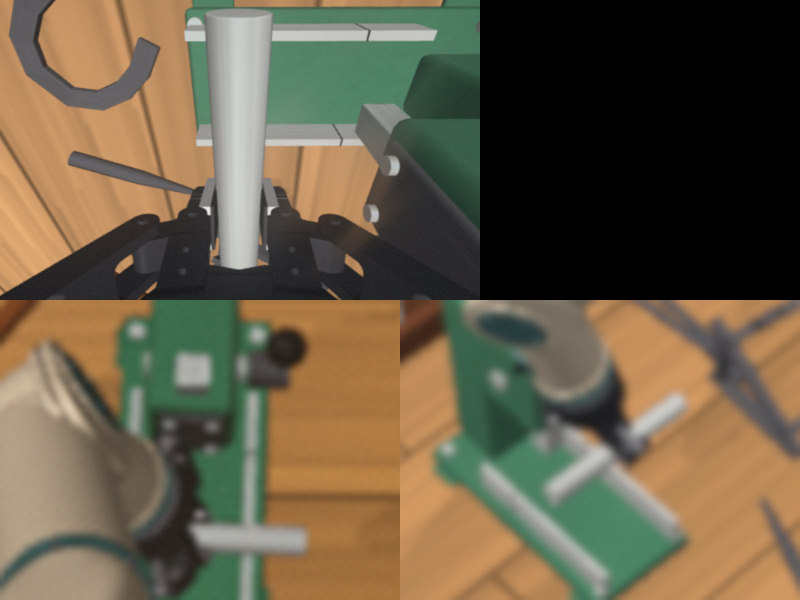

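Run:
```python
from k import *
import pickle
d,s,t,sd=pickle.load(open('w4.pkl','rb')); I=d['color'].astype(int)
g=I.min(2)
for u in(262,275,380,420,450,475,510,540,570): print(u,'L',g[28:60,u].tolist(),'R',g[160:200,u].tolist() if u<475 else '')
for v in(36,39,42,45,48,51): print(v,g[v,475:505].tolist())
for v in(170,175,180,185,190): print(v,g[v,435:465].tolist())
```

```text
262 L [202, 200, 201, 200, 197, 174, 153, 144, 147, 145, 144, 143, 154, 181, 197, 201, 202, 201, 202, 199, 199, 202, 199, 198, 206, 201, 190, 125, 90, 88, 91, 93] R [81, 84, 87, 83, 84, 86, 85, 82, 81, 84, 82, 85, 83, 81, 88, 88, 94, 97, 107, 110, 122, 124, 125, 136, 144, 152, 179, 192, 192, 195, 194, 179, 174, 166, 151, 113, 93, 97, 98, 96]
275 L [118, 118, 112, 112, 115, 114, 112, 115, 109, 111, 106, 115, 112, 108, 105, 109, 104, 105, 108, 106, 104, 109, 108, 109, 112, 109, 111, 106, 100, 102, 101, 101] R [90, 91, 91, 91, 91, 111, 143, 151, 148, 147, 145, 145, 145, 149, 148, 149, 146, 148, 150, 148, 149, 148, 149, 147, 145, 158, 183, 203, 200, 201, 199, 203, 201, 196, 171, 121, 96, 98, 99, 99]
380 L [83, 89, 86, 109, 141, 148, 149, 153, 149, 148, 145, 149, 158, 189, 200, 197, 197, 197, 200, 195, 198, 195, 197, 197, 198, 193, 172, 107, 87, 86, 87, 84] R [104, 106, 98, 104, 109, 130, 146, 150, 152, 149, 149, 146, 149, 150, 154, 150, 149, 148, 147, 152, 152, 147, 148, 148, 151, 167, 191, 194, 199, 196, 198, 196, 200, 192, 156, 112, 100, 100, 96, 102]
420 L [82, 83, 85, 109, 140, 149, 
[... 2298 characters left out ...]
8, 120, 141, 148, 146, 149, 146, 147, 147, 147, 147, 145, 146, 148, 145, 146, 147, 145]
175 [149, 148, 147, 147, 147, 145, 147, 146, 147, 147, 148, 148, 142, 123, 96, 88, 117, 145, 147, 146, 149, 149, 147, 148, 144, 146, 146, 147, 146, 144]
180 [147, 147, 144, 144, 146, 148, 146, 146, 144, 146, 146, 147, 147, 147, 145, 142, 126, 88, 89, 121, 140, 145, 147, 144, 143, 144, 144, 143, 144, 146]
185 [164, 165, 163, 165, 168, 168, 165, 166, 163, 165, 164, 167, 167, 165, 167, 165, 166, 166, 162, 135, 89, 96, 140, 167, 172, 170, 170, 170, 170, 170]
190 [197, 194, 197, 194, 196, 196, 198, 195, 196, 197, 194, 192, 196, 195, 194, 194, 195, 190, 160, 102, 98, 153, 186, 194, 194, 190, 190, 188, 194, 193]
```

Run:
```python
from k import *
import pickle
d,s,t,sd=pickle.load(open('w4.pkl','rb'))
a=onz(d,490.8,47,60);b=onz(d,454.6,189.4,60)
print('scribes',a,b,'mid',(a+b)/2,np.linalg.norm(a-b),'yaw',np.degrees(np.arctan2(-(a-b)[0],(a-b)[1])))
for p in[(262,47.4),(570,46.8),(275,189.9),(450,189.4)]: print(onz(d,*p,60))
for a,b in[((262,47.4),(570,46.8)),((275,189.9),(450,189.4))]:
    v=onz(d,*b,60)-onz(d,*a,60); print(np.degrees(np.arctan2(v[1],v[0])))
# held bar: axis dir estimate from silhouette edges
I=d['color'].astype(int); m=(I.min(2)>120)&(I.max(2)-I.min(2)<25)
for v in(90,110,130,150): 
    u=np.where(m[v,250:400])[0]+250; print(v,u.min(),u.max())
R=Rn.from_euler('xyz',s['tool_rot']); gp=s['eef_pos']+R.apply([0,0,-16])
e=np.radians(18.); ax=R.apply([np.cos(e),0,-np.sin(e)]); print('axis pred',ax)
for k in(90,): 
  E=gp+k*ax; n=R.apply([0,1,0]);tt=np.cross(ax,n); q=np.array([proj(d,E+12*(np.cos(w)*n+np.sin(w)*tt)) for w in np.linspace(0,6.28,60)]); print('end px',q.min(0),q.max(0))
print('end obs top row', [np.where(m[:60,u])[0][:1] for u in(300,318,335)])
```

```text
scribes [646.97  74.97  60.  ] [644.05 -28.89  60.  ] mid [645.51  23.04  60.  ] 103.90298570369951 yaw -1.609796121317811
[507.02  78.91  60.  ]
[695.45  73.65  60.  ]
[504.86 -25.07  60.  ]
[640.48 -28.78  60.  ]
-1.6011670066015227
-1.567732267647637
90 279 358
110 280 357
130 282 356
150 283 355
axis pred [ 0.03  1.   -0.  ]
end px [272.93  18.29] [367.6   32.97]
end obs top row [array([12]), array([12]), array([12])]
```

```bash
cat > tilt.py <<'E'
from k import *
def barpose(d,rows,lo=230,hi=420,thr=125):
    I=d['color'].astype(float).min(2); R,t,f=cam(d); pts=[]
    for v in rows:
        g=I[v]; c=318
        uu=[]
        for sgn in(-1,1):
            u=c
            while g[u]>thr and lo<u<hi: u+=sgn
            uu.append(u-sgn*(thr-g[u])/(g[u-sgn]-g[u]+1e-9))
        a,b=uu; ra=ray(d,a,v)[1]; rb=ray(d,b,v)[1]; C=ray(d,a,v)[0]
        half=np.arccos(ra@rb)/2; D=12/np.sin(half); m=(ra+rb); m/=np.linalg.norm(m); pts.append((v,b-a,C+D*m))
    return pts
E
python3 - <<'E'
from tilt import *
import pickle
d,s,t,sd=pickle.load(open('w4.pkl','rb'))
pts=barpose(d,range(30,240,15))
for p in pts: print(p[0],round(p[1],1),p[2])
X=np.array([p[2] for p in pts]);print('dz/dy',np.polyfit(X[:,1],X[:,2],1),'dx/dy',np.polyfit(X[:,1],X[:,0],1))
I=d['color'].astype(int).min(2); print(I[5:45,318].tolist())
R=Rn.from_euler('xyz',s['tool_rot']);print('grasp pt',s['eef_pos']+R.apply([0,0,-16]))
E
```

```text
30 84.4 [542.5  106.42 179.8 ]
45 212.4 [549.39 114.85 245.29]
60 82.2 [542.03  98.63 181.65]
75 80.5 [541.88  94.38 181.92]
90 78.5 [541.76  89.82 181.8 ]
105 75.6 [541.83  84.55 180.33]
120 74.6 [541.5   79.98 181.51]
135 73.9 [541.25  75.49 183.18]
150 72.2 [541.12  70.2  183.48]
165 70.5 [541.14  64.66 183.79]
180 22000000135.1 [552.94 117.14 279.88]
195 66.9 [540.58  52.59 184.23]
210 64.6 [540.32  45.43 183.59]
225 62.7 [540.14  38.27 183.57]
dz/dy [  0.67 139.3 ] dx/dy [  0.11 534.  ]
[89, 92, 91, 90, 81, 86, 118, 141, 145, 143, 143, 144, 145, 143, 145, 146, 150, 150, 169, 188, 196, 200, 197, 196, 200, 199, 200, 199, 197, 200, 200, 195, 198, 202, 198, 201, 198, 201, 199, 200]
grasp pt [539.75  19.43 191.39]
```

```bash
cat >> tilt.py <<'E'
def axis(d,rows,**k):
    I=d['color'].astype(float).min(2); E=[[],[]]
    for v in rows:
        for j,sgn in((0,-1),(1,1)):
            u=318
            while I[v][u]>118 and 230<u<420: u+=sgn
            if 240<u<410: E[j].append((u-sgn*(118-I[v][u])/(I[v][u-sgn]-I[v][u]+1e-9),v))
    N=[]
    for e in E:
        e=np.array(e)
        for _ in range(4):
            c=np.polyfit(e[:,1],e[:,0],1); r=np.abs(np.polyval(c,e[:,1])-e[:,0]); e=e[r<=max(.6,2*np.median(r))]
        a=ray(d,np.polyval(c,40),40)[1]; b=ray(d,np.polyval(c,220),220)[1]; n=np.cross(a,b); N.append(n/np.linalg.norm(n)); print(len(e),c)
    ax=np.cross(*N); ax/=np.linalg.norm(ax); ax*=np.sign(ax[1] if abs(ax[1])>.5 else ax[0])
    half=np.arccos(abs(N[0]@N[1]))/2; D=12/np.sin(half)
    m=N[0]-N[1] if N[0]@N[1]<0 else N[0]+N[1]
    b=np.cross(ax,m); b/=np.linalg.norm(b); C=ray(d,0,0)[0]
    if b[2]>0:b=-b
    return ax,C+b*D
E
python3 - <<'E'
from tilt import *
import pickle
d,s,t,sd=pickle.load(open('w4.pkl','rb'))
ax,p=axis(d,range(28,235,4)); print('axis',ax,'elev',np.degrees(np.arcsin(ax[2])),'yaw off +y',np.degrees(np.arctan2(-ax[0],ax[1])),p)
g=p+ax*(19.43-p[1])/ax[1]; print('axis at y=19.4',g)
for v in(11,22.5): # end rim rays, plane y
    c,r=ray(d,318,v); k=np.cross(r,ax); # closest point on axis offset +/-12 in z
    for dz in(12,-12,0):
        q=p+np.array([0,0,dz]); A=np.stack([r,-ax],1); sol=np.linalg.lstsq(A,q-c,rcond=None)[0]; print(v,dz,q+ax*sol[1])
E
```

```text
43 [  0.06 273.69]
39 [ -0.06 364.53]
axis [ 0.03  1.   -0.04] elev -2.0685713974317554 yaw off +y -1.7612216514394712 [542.56 119.84 182.88]
axis at y=19.4 [539.47  19.43 186.5 ]
11 12 [542.35 113.01 195.12]
11 -12 [542.27 110.31 171.22]
11 0 [542.31 111.66 183.17]
22.5 12 [542.28 110.52 195.21]
22.5 -12 [542.17 107.2  171.33]
22.5 0 [542.22 108.86 183.27]
```

Run:
```python
from tilt import *
import pickle
d,s,t,sd=pickle.load(open('w4.pkl','rb'))
R=Rn.from_euler('xyz',s['tool_rot']);Rc=cam(d)[0];Cc=ray(d,0,0)[0]
for f in('w2','w3','w4'):
    e=dict(d);e['color']=cv2.imread(f'pics/{f}.png')[:,:,::-1]
    ax,p=axis(e,range(28,235,4)); a=R.inv().apply(ax); q=R.inv().apply(p-s['eef_pos']); q=q-a*q[0]/a[0]
    print(f,'tool-frame axis',a,'slope deg',np.degrees(np.arctan2(-a[2],a[0])),'pt at x=0',q)
```

```text
51 [  0.06 270.63]
51 [ -0.06 364.09]
w2 tool-frame axis [ 0.96 -0.   -0.29] slope deg 16.750366344563798 pt at x=0 [  0.   -0.6 -13. ]
52 [  0.06 270.78]
34 [ -0.06 360.33]
w3 tool-frame axis [ 0.95 -0.   -0.31] slope deg 18.138362003600434 pt at x=0 [ 0.   -1.2  -5.82]
43 [  0.06 273.69]
39 [ -0.06 364.53]
w4 tool-frame axis [ 0.96  0.   -0.28] slope deg 16.16947935349856 pt at x=0 [  0.    -0.29 -10.92]
```

Run:
```python
from k import *
s=read_state();R=Rn.from_euler('xyz',s['tool_rot'])
for w in([0.9,5.5,0],[0,0,-10],[0,0,-105]): print(w,R.inv().apply(w)/10)
```

```text
[0.9, 5.5, 0] [ 0.52  0.07 -0.17]
[0, 0, -10] [ 0.31 -0.    0.95]
[0, 0, -105] [ 3.29 -0.05  9.97]
```

>>> {"op": "move_arm", "data": {"targets": "-1 0.5 0.1 -0.2 0 0 0; -1 0.5 0 1.4 0 0 0; -1 0.78 0 2.38 0 0 0; -1 0.78 0 2.38 0 0 0; -1 0.63 0 1.9 0 0 0"}}

```text
clock: 8.12
eef_pos: [542.0, 20.6, 91.4]
tool_rot: [3.136, 0.317, 1.538]
force: [-0.6, 0.0, -7.9]
width: 22.1
gripper_force: 59.4
```

>>> {"op": "move_arm", "data": {"targets": "-1 0.31 0 0.95 0 0 0; -1 0.16 0 0.5 0 0 0; -1 0.13 0 0.4 0 0 0; -1 0 0 0 0 0 0; -1 0 0 0 0 0 0"}}

```text
clock: 8.53
eef_pos: [542.7, 20.9, 73.7]
tool_rot: [3.135, 0.317, 1.539]
force: [-0.2, 0.1, -6.3]
width: 21.8
gripper_force: 59.3
```

Run:
```python
from k import *
s=read_state(); print(s['eef_pos'],s['tool_rot'],s['force'],s['torque'],s['qpos'])
```

```text
[542.7   20.92  73.73] [3.13 0.32 1.54] [-0.17  0.15 -6.33] [ 0.82 -0.04 -0.  ] [-0.33  0.75  0.07  1.91  0.45  0.62 -0.7 ]
```

>>> {"op": "move_arm", "data": {"targets": "-1 0.12 0 0.38 0 0 0; -1 0.09 0 0.29 0 0 0; -1 0.06 0 0.19 0 0 0; -1 0 0 0 0 0 0"}}

```text
clock: 8.87
eef_pos: [541.7, 20.7, 63.6]
tool_rot: [3.137, 0.317, 1.54]
force: [-0.1, 0.0, -7.0]
width: 21.9
gripper_force: 59.3
```

>>> {"op": "move_arm", "data": {"targets": "-1 0.03 0 0.1 0 0 0; -1 0.03 0 0.1 0 0 0; -1 0 0 0 0 0 0"}}

```text
clock: 9.12
eef_pos: [542.0, 20.7, 61.7]
tool_rot: [3.137, 0.317, 1.54]
force: [-0.3, 0.1, -6.6]
width: 22.0
gripper_force: 59.3
```

>>> {"op": "move_arm", "data": {"targets": "-1 0.03 0 0.1 0 0 0; -1 0.03 0 0.1 0 0 0; -1 0 0 0 0 0 0"}}

```text
clock: 9.37
eef_pos: [541.9, 20.7, 59.5]
tool_rot: [3.137, 0.317, 1.54]
force: [-0.3, -0.2, -6.8]
width: 22.5
gripper_force: 59.3
```

Run:
```python
from k import *
s=read_state(); print(s['eef_pos'],s['tool_rot'],s['force'],s['torque'])
```

```text
[541.87  20.66  59.53] [3.14 0.32 1.54] [-0.29 -0.24 -6.8 ] [0.75 0.01 0.01]
```

>>> {"op": "move_arm", "data": {"targets": "-1 0.03 0 0.08 0 0 0; -1 0 0 0 0 0 0"}}

```text
clock: 9.53
eef_pos: [542.0, 20.7, 58.8]
tool_rot: [3.137, 0.317, 1.54]
force: [0.7, 0.9, -6.2]
width: 22.0
gripper_force: 59.3
```

>>> {"op": "move_arm", "data": {"targets": "-1 0.03 0 0.08 0 0 0; -1 0 0 0 0 0 0"}}

```text
clock: 9.7
eef_pos: [542.1, 20.6, 58.4]
tool_rot: [3.136, 0.318, 1.539]
force: [-1.1, 0.9, -3.0]
width: 22.2
gripper_force: 60.2
```

Run:
```python
from k import *
s=read_state(); print(s['eef_pos'],s['tool_rot'],s['force'],s['torque'])
```

```text
[542.07  20.6   58.43] [3.14 0.32 1.54] [-1.07  0.94 -3.01] [ 0.61  0.18 -0.01]
```

>>> {"op": "move_arm", "data": {"targets": "-1 0.01 0 0.03 0 -0.4 0; -1 0 0 0 0 0 0; -1 0 0 0 0 0 0"}}

```text
clock: 9.95
eef_pos: [542.1, 20.3, 58.3]
tool_rot: [3.136, 0.325, 1.539]
force: [-1.4, 0.7, 5.3]
width: 22.1
gripper_force: 60.5
```

Run:
```python
from k import *
s=read_state(); print(s['eef_pos'],s['tool_rot'],s['force'],s['torque'])
```

```text
[542.15  20.35  58.34] [3.14 0.33 1.54] [-1.37  0.72  5.28] [ 0.18  0.37 -0.08]
```

>>> {"op": "move_arm", "data": {"targets": "-1 -0.02 0 -0.06 0 0.6 0; -1 0 0 0 0 0.6 0; -1 0 0 0 0 0 0"}}

```text
clock: 10.2
eef_pos: [542.2, 20.5, 58.3]
tool_rot: [3.136, 0.302, 1.539]
force: [0.5, -1.2, -0.8]
width: 22.2
gripper_force: 59.8
```

Run:
```python
from k import *
s=read_state(); print(s['eef_pos'],s['tool_rot'],s['force'],s['torque'])
dF=s['force'][2]+6.7; print('contact y rel grasp', ((s['torque'][0]-.76)/dF*1000)+112)
```

```text
[542.21  20.49  58.33] [3.14 0.3  1.54] [ 0.46 -1.18 -0.8 ] [0.27 0.01 0.03]
contact y rel grasp 29.0956206892417
```

>>> {"op": "move_arm", "data": {"targets": "-1 0 0 0.02 0 0.5 0; -1 0 0 0 0 0 0; -1 0 0 0 0 0 0"}}

```text
clock: 10.45
eef_pos: [542.3, 20.4, 58.3]
tool_rot: [3.136, 0.294, 1.539]
force: [1.1, -0.3, 0.3]
width: 21.8
gripper_force: 60.0
```

Run:
```python
from tilt import *
s=read_state(); print(s['eef_pos'],s['tool_rot'],s['force'],s['torque'])
dF=s['force'][2]+6.7; print('contact y rel grasp', ((s['torque'][0]-.76)/dF*1000)+112)
```

```text
[542.26  20.43  58.27] [3.14 0.29 1.54] [ 1.11 -0.27  0.34] [ 0.03 -0.02  0.02]
contact y rel grasp 8.67037791519877
```

>>> {"op": "move_arm", "data": {"targets": "-0.4 0 0 0 0 0 0; -0.3 0 0 0 0 0 0; -0.2 0 0 0 0 0 0; -0.1 0 0 0 0 0 0; 0 0 0 0 0 0 0"}}

```text
clock: 10.87
eef_pos: [542.0, 20.8, 58.1]
tool_rot: [3.137, 0.295, 1.54]
force: [-0.6, 0.2, 0.2]
width: 42.5
gripper_force: 0.0
```

>>> {"op": "move_arm", "data": {"targets": "0 0 0 0 0 0 0; 0 -0.15 0 -0.5 0 0 0; 0 -0.3 0 -1 0 0 0; 0 -0.5 0 -1.7 0 0 0; 0 -0.5 0 -1.7 0 0 0"}}

```text
clock: 11.28
eef_pos: [541.5, 20.9, 110.3]
tool_rot: [3.137, 0.295, 1.54]
force: [1.4, 0.1, 1.3]
width: 43.2
gripper_force: 0.0
```

>>> {"op": "move_arm", "data": {"targets": "0 -0.6 0 -2 0 0 0; 0 -0.6 0 -2 0 0 0; 0 -0.6 0 -2 0 0 0; 0 -0.3 0 -1 0 0 0; 0 0 0 0 0 0 0"}}

```text
clock: 11.7
eef_pos: [543.0, 21.5, 185.2]
tool_rot: [3.131, 0.293, 1.538]
force: [1.0, 0.7, -0.9]
width: 42.5
gripper_force: 0.0
```

Run:
```python
from tilt import *
import pickle
s=read_state(); print(s['eef_pos'],s['tool_rot'],s['force'],s['qpos'])
d=shot('wrist','w5.png');pickle.dump((d,s),open('w5.pkl','wb'))
```

```text
[543.01  21.5  185.22] [3.13 0.29 1.54] [ 1.05  0.66 -0.92] [-0.27  0.57  0.    1.85  0.38  0.84 -0.58]
```

View pics/w5.png

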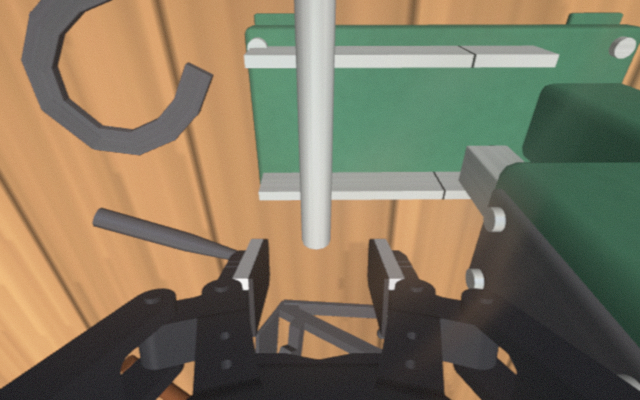

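Run:
```python
from tilt import *
import pickle
d,s=pickle.load(open('w5.pkl','rb')); I=d['color'].astype(float).min(2)
for v,thr in((20,120),(90,120),(110,120),(130,120),(150,120),(230,120)):
    u0=316;a=u0
    while I[v,a]>thr:a-=1
    b=u0
    while I[v,b]>thr:b+=1
    print(v,a,b,onz(d,(a+b)/2,v,72))
M=np.array([645.5,23,60]);y=np.radians(-1.6)
W=lambda x,z:M+[x*np.cos(y),x*np.sin(y),z-60]
for t in(30,35,40,45):
  R=Rt(178.4,-t,1)
  for x,z in((-21,64),(-21,110),(-60,64),(-80,64),(-100,64),(-125,64),(-60,130),(-100,130)):
    r=min((ik(W(x,z),R,np.array([0,.9,b,2.2,3,.6,a])) for a in(-1.6,) for b in(-.5,0,.5)),key=lambda r:r[1]+5*r[2]); print(t,x,z,r[0],r[1].round(1),r[2].round(1))
```

```text
20 295 335 [544.13 103.18  72.  ]
90 297 334 [543.09  62.32  72.  ]
110 297 333 [542.33  49.02  72.  ]
130 298 333 [542.2   34.85  72.  ]
150 299 332 [541.7   19.75  72.  ]
230 301 330 [539.36 -52.21  72.  ]
30 -21 64 [-0.19  0.76  0.09  2.21  3.08  0.35 -1.67] 0.0 0.0
30 -21 110 [-0.09  0.66 -0.04  2.2   2.72  0.25 -1.28] 0.0 0.0
30 -60 64 [-0.21  0.75  0.1   2.31  3.08  0.44 -1.69] 0.0 0.0
30 -80 64 [-0.22  0.75  0.1   2.37  3.08  0.48 -1.7 ] 0.0 0.0
30 -100 64 [-0.23  0.75  0.1   2.42  3.08  0.54 -1.71] 0.0 0.0
30 -125 64 [ 0.56  1.11 -1.23  2.45  2.04  1.2  -0.5 ] 2.0 0.4
30 -60 130 [-0.22  0.59  0.11  2.29  3.06  0.25 -1.65] 0.0 0.0
30 -100 130 [-0.24  0.57  0.12  2.39  3.06  0.33 -1.67] 0.0 0.0
35 -21 64 [-0.21  0.79  0.11  2.28  3.09  0.53 -1.7 ] 0.0 0.0
35 -21 110 [-0.22  0.68  0.12  2.27  3.08  0.41 -1.68] 0.0 0.0
35 -60 64 [-0.23  0.79  0.12  2.38  3.09  0.63 -1.72] 0.0 0.0
35 -80 64 [-0.15  0.78 -0.02  2.43  2.95  0.69 -1.57] 0.0 0.0
35 -100 64 [ 0.56  1.16 -1.23  2.45  2.15  1.29 -0.52] 3.1 0.6
35 -125 64 [ 0.55  1.13 -1.23  2.45  2.09  1.25 -0.52] 15.1 3.0
35 -60 130 [-0
[... 423 characters left out ...]
.9
40 -125 64 [ 0.53  1.16 -1.23  2.45  2.14  1.31 -0.54] 28.5 5.4
40 -60 130 [-0.27  0.66  0.15  2.44  3.07  0.64 -1.71] 0.0 0.0
40 -100 130 [ 0.56  0.96 -1.23  2.45  2.09  1.15 -0.55] 11.8 2.4
45 -21 64 [-0.02  0.89 -0.2   2.4   2.86  0.95 -1.41] 0.0 0.0
45 -21 110 [-0.14  0.76 -0.01  2.4   2.95  0.81 -1.56] 0.0 0.0
45 -60 64 [ 0.55  1.29 -1.23  2.45  2.37  1.47 -0.52] 7.5 1.1
45 -80 64 [ 0.54  1.27 -1.23  2.45  2.32  1.45 -0.53] 19.0 3.1
45 -100 64 [ 0.53  1.24 -1.23  2.45  2.26  1.42 -0.55] 29.7 5.1
45 -125 64 [ 0.51  1.2  -1.23  2.45  2.19  1.39 -0.56] 42.1 7.6
45 -60 130 [ 0.56  1.06 -1.23  2.45  2.24  1.29 -0.58] 5.6 1.0
45 -100 130 [ 0.54  0.98 -1.23  2.45  2.13  1.22 -0.58] 25.0 4.9
```

The bar lies square on both parallels at (316,120), press x about -104. The scribe lines are at (467,57) and (440,190). I plan to roll it with the fingers loosely straddling it near the left parallel, with the tool leaning left so it stays clear of the head.

```bash
cat >> k.py <<'E'
M=np.array([645.5,23,60]);YW=-1.6
def W(x,y,z): return M+Rn.from_euler('z',YW,degrees=True).apply([x,y,z-60])
E
python3 - <<'E'
from k import *
s=read_state()
for t in(30,36):
  R=Rt(88.4,-t); q=np.array(s['qpos'])
  for x in(-104,-70,-35,0):
    for zz in (60,14,):
      P=W(x,36,72)+R.apply([0,0,14])-R.apply([0,0,zz-14]); q,e,a=ik(P,R,q); print(t,x,zz,q,e.round(2),a.round(2), fk(q,True)[2][4].round())
R=Rt(88.4,-36); plan(W(-104,36,72)-R.apply([0,0,56]),R)
E
```

```text
30 -104 60 [-0.55  0.8   0.12  1.79  0.49  0.88 -0.86] 0.0 0.0 [548. 253. 403.]
30 -104 14 [-0.53  0.86  0.14  1.83  0.52  0.78 -0.89] 0.0 0.0 [547. 230. 363.]
30 -70 60 [-0.52  0.83  0.12  1.7   0.48  0.92 -0.82] 0.0 0.0 [582. 252. 403.]
30 -70 14 [-0.5   0.89  0.13  1.73  0.51  0.83 -0.84] 0.0 0.0 [581. 229. 363.]
30 -35 60 [-0.49  0.87  0.11  1.6   0.47  0.97 -0.77] 0.0 0.0 [617. 251. 403.]
30 -35 14 [-0.47  0.92  0.13  1.64  0.5   0.88 -0.79] 0.0 0.0 [616. 228. 363.]
30 0 60 [-0.46  0.9   0.11  1.5   0.47  1.02 -0.72] 0.0 0.0 [652. 250. 403.]
30 0 14 [-0.44  0.95  0.12  1.53  0.49  0.93 -0.74] 0.0 0.0 [651. 227. 363.]
36 -104 60 [-0.62  0.85  0.16  1.75  0.52  0.95 -0.92] 0.0 0.0 [549. 286. 381.]
36 -104 14 [-0.59  0.9   0.17  1.79  0.55  0.86 -0.94] 0.0 0.0 [548. 259. 344.]
36 -70 60 [-0.59  0.88  0.15  1.66  0.51  1.   -0.87] 0.0 0.0 [583. 285. 381.]
36 -70 14 [-0.56  0.93  0.17  1.7   0.54  0.9  -0.89] 0.0 0.0 [582. 258. 344.]
36 -35 60 [-0.56  0.92  0.15  1.56  0.51  1.04 -0.82] 0.0 0.0 [618. 284. 381.]
36 -35 14 [-0.53  0.96  0.16  1.6   0.53  0.95 -0.84] 0.0 0.0 [617. 257. 344.]
36 0 60 [-0.53  0.95  0.14  1.46  0.5   1.09 -0.77] 0.0 0.0 [653. 283. 381.]
36 0 14 [-0.5   0.99  0.16  1.5   0.52  1.   -0.79] 0.0 0.0 [652. 256. 344.]
now [542.11  21.37 183.57] shift cm (tool now) [ 8.95 -0.13  4.22] in target axes [ 9.84 -0.07  1.04] turn deg [  0.34 -19.18  -0.29]
```

>>> {"op": "move_arm", "data": {"targets": "0 0 0 0 0.1 -6.4 -0.1; 0 0 0 0 0.1 -6.4 -0.1; 0 0 0 0 0.1 -6.4 -0.1; 0 2 0 0.2 0 0 0; 0 2.5 0 0.3 0 0 0"}}

```text
clock: 12.17
eef_pos: [541.6, 55.7, 150.1]
tool_rot: [-3.137, 0.632, 1.548]
force: [0.1, 0.0, 0.3]
width: 43.0
gripper_force: 0.0
```

>>> {"op": "move_arm", "data": {"targets": "0 2.5 0 0.3 0 0 0; 0 2 0 0.2 0 0 0; 0 0.8 0 0 0 0 0; 0 0 0 0 0 0 0; 0 0 0 0 0 0 0"}}

```text
clock: 12.58
eef_pos: [542.9, 93.5, 116.3]
tool_rot: [-3.137, 0.632, 1.546]
force: [0.6, -0.3, 0.1]
width: 42.8
gripper_force: 0.0
```

Run:
```python
from k import *
R=Rt(88.4,-36); plan(W(-103.8,36,72)+R.apply([0,0,14]),R); s=read_state(); print(s['qpos'],s['force'],s['width'])
```

```text
now [542.93  93.52 116.34] shift cm (tool now) [0.07 0.09 6.85] in target axes [0.05 0.07 6.85] turn deg [-0.14  0.2   0.14]
[-0.62  0.83  0.12  1.72  0.52  1.02 -0.92] [ 0.61 -0.3   0.12] 42.78888325863038
```

>>> {"op": "move_arm", "data": {"targets": "0 0.05 0.1 1.5 0 0.2 0; 0 0 0 2 0 0 0; 0 0 0 1.8 0 0 0; 0 0 0 1.1 0 0 0; 0 0 0 0.4 0 0 0"}}

```text
clock: 13.0
eef_pos: [542.5, 51.9, 61.2]
tool_rot: [-3.138, 0.629, 1.542]
force: [-0.1, 0.2, 0.9]
width: 42.6
gripper_force: 0.0
```

>>> {"op": "move_arm", "data": {"targets": "0 0 0 0 0 0 0; 0 0 0 0 0 0 0"}}

```text
clock: 13.17
eef_pos: [543.6, 55.2, 61.8]
tool_rot: [-3.14, 0.626, 1.544]
force: [-0.2, -1.0, 0.4]
width: 42.7
gripper_force: 0.0
```

Run:
```python
from k import *
import pickle
R=Rt(88.4,-36); plan(W(-103.8,36,72)+R.apply([0,0,14]),R); s=read_state(); print(s['force'],s['width'])
d=shot('wrist','w6.png'); pickle.dump((d,s),open('w6.pkl','wb'))
```

```text
now [543.56  55.21  61.79] shift cm (tool now) [-0.06 -0.1   0.18] in target axes [-0.06 -0.1   0.18] turn deg [-0.04 -0.16  0.06]
[-0.23 -0.97  0.41] 42.73372811023339
```

View pics/w6.png

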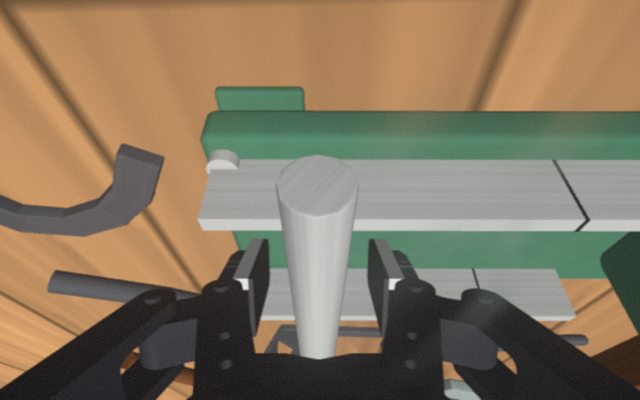

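>>> {"op": "move_arm", "data": {"targets": "-0.15 0 0 0.1 0 -0.1 0; -0.25 0 0 0 0 0 0; -0.33 0 0 0 0 0 0; -0.33 0 0 0 0 0 0; -0.33 0 0.1 0 0 0 0"}}

```text
clock: 13.63
eef_pos: [544.0, 54.7, 60.5]
tool_rot: [-3.139, 0.628, 1.546]
force: [-0.8, 0.4, -0.6]
width: 28.7
gripper_force: 0.0
```

>>> {"op": "move_arm", "data": {"targets": "-0.33 0 0.2 0 0 0 0; -0.33 0 0.25 0 0 0 0; -0.33 0 0.3 0 0 0 0; -0.33 0 0.3 0 0 0 0; -0.33 0 0.3 0 0 0 0"}}

```text
clock: 14.05
eef_pos: [557.9, 54.0, 60.3]
tool_rot: [-3.139, 0.628, 1.545]
force: [-0.6, 0.7, -0.5]
width: 28.8
gripper_force: 0.4
```

```bash
cat > st.py <<'E'
from k import *
s=read_state();R=Rn.from_euler('xyz',s['tool_rot']); g=s['eef_pos']+R.apply([0,0,-14])
print('grasp pt in press',Rn.from_euler('z',-YW,degrees=True).apply(g-M),'yaw',np.degrees(s['tool_rot']),s['force'],s['width'],s['gripper_force'])
E
python3 st.py
```

```text
grasp pt in press [-88.37  36.75  11.66] yaw [-179.85   35.98   88.52] [-0.61  0.68 -0.47] 28.829305433571676 0.4461739305406809
```

Smooth. Continue at 36 mm/s.

>>> {"op": "move_arm", "data": {"targets": "-0.33 0 0.3 0 0 0 0; -0.33 0 0.3 0 0 0 0; -0.33 0 0.3 0 0 0 0; -0.33 0 0.3 0 0 0 0; -0.33 0 0.3 0 0 0 0"}}

```text
clock: 14.47
eef_pos: [572.8, 53.7, 60.3]
tool_rot: [-3.139, 0.628, 1.545]
force: [-2.3, -0.8, 1.2]
width: 28.7
gripper_force: 0.5
```

>>> {"op": "move_arm", "data": {"targets": "-0.33 0 0.3 0 0 0 0; -0.33 0 0.3 0 0 0 0; -0.33 0 0.3 0 0 0 0; -0.33 0 0.3 0 0 0 0; -0.33 0 0.3 0 0 0 0"}}

```text
clock: 14.88
eef_pos: [587.8, 53.3, 60.3]
tool_rot: [-3.139, 0.628, 1.545]
force: [-1.9, -0.4, 1.1]
width: 28.4
gripper_force: 0.5
```

>>> {"op": "move_arm", "data": {"targets": "-0.33 0 0.3 0 0 0 0; -0.33 0 0.3 0 0 0 0; -0.33 0 0.3 0 0 0 0; -0.33 0 0.3 0 0 0 0; -0.33 0 0.3 0 0 0 0"}}

```text
clock: 15.3
eef_pos: [602.8, 52.8, 60.2]
tool_rot: [-3.139, 0.628, 1.545]
force: [-1.0, 1.1, 0.3]
width: 28.6
gripper_force: 0.5
```

>>> {"op": "move_arm", "data": {"targets": "-0.33 0 0.3 0 0 0 0; -0.33 0 0.3 0 0 0 0; -0.33 0 0.3 0 0 0 0; -0.33 0 0.3 0 0 0 0; -0.33 0 0.3 0 0 0 0"}}

```text
clock: 15.72
eef_pos: [617.8, 52.4, 60.2]
tool_rot: [-3.139, 0.628, 1.545]
force: [-1.3, 1.6, 0.7]
width: 28.9
gripper_force: 0.5
```

>>> {"op": "move_arm", "data": {"targets": "-0.33 0 0.3 0 0 0 0; -0.33 0 0.25 0 0 0 0; -0.33 0 0.2 0 0 0 0; -0.33 0 0 0 0 0 0; -0.33 0 0 0 0 0 0"}}

```text
clock: 16.13
eef_pos: [625.3, 52.3, 60.1]
tool_rot: [-3.139, 0.628, 1.545]
force: [0.5, 0.9, 0.5]
width: 28.7
gripper_force: 0.0
```

```bash
python3 st.py
python3 - <<'E'
from k import *
import pickle
d=shot('wrist','w7.png'); pickle.dump((d,read_state()),open('w7.pkl','wb'))
E
```

```text
grasp pt in press [-21.01  36.93  11.45] yaw [-179.87   35.97   88.53] [0.47 0.93 0.47] 28.65950282901811 0.0
```

View pics/w7.png

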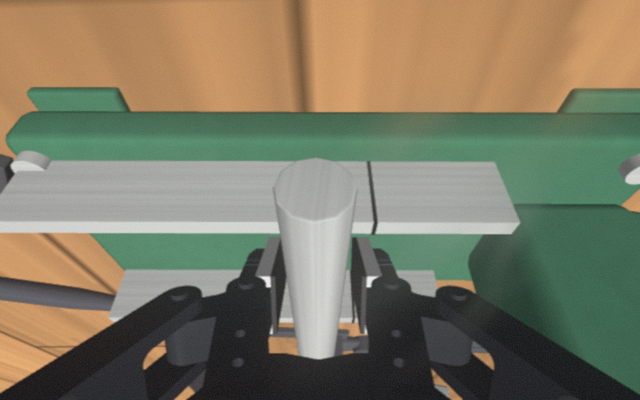

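```bash
cat > ln.py <<'E'
from k import *
def pr(p): return Rn.from_euler('z',-YW,degrees=True).apply(p-M)
def ln(d,cap,lines):
    c=pr(onz(d,*cap,72)); L=[pr(onz(d,*l,60)) for l in lines]; print('cap',c,'line',*L)
E
python3 - <<'E'
from ln import *
import pickle
d,s=pickle.load(open('w7.pkl','rb')); I=d['color'].astype(int)
for v in(170,180,190,200,210): print(v,'line',360+np.argmin(I[v,360:390].min(1)), 'edge profile', I[v,268:284].min(1).tolist(), I[v,348:364].min(1).tolist())
print([I[v,315].min() for v in range(150,230,3)])
for v in(275,285,295,305,312): print(v, I[v,345:360].min(1).tolist())
ln(d,(315.5,189),[(370.5,180),(372,200),(373.5,215)])
c=pr(onz(d,315.5,189,72)); print(c)
# cap: predict where end centre would be for y=88
E
```

```text
170 line 369 edge profile [170, 170, 165, 169, 169, 169, 171, 169, 171, 170, 172, 170, 168, 160, 155, 153] [160, 163, 164, 163, 165, 164, 166, 166, 165, 167, 164, 164, 164, 166, 162, 163]
180 line 370 edge profile [168, 171, 168, 170, 168, 171, 169, 163, 158, 152, 152, 157, 160, 159, 161, 165] [157, 163, 160, 160, 161, 159, 166, 165, 167, 165, 166, 169, 164, 165, 165, 165]
190 line 372 edge profile [165, 166, 165, 166, 155, 143, 138, 152, 160, 161, 163, 161, 166, 169, 170, 167] [158, 160, 159, 163, 166, 165, 170, 167, 155, 153, 160, 164, 167, 168, 161, 164]
200 line 373 edge profile [163, 165, 166, 168, 166, 166, 152, 136, 152, 163, 170, 168, 167, 166, 168, 168] [162, 163, 163, 171, 175, 169, 154, 149, 155, 165, 165, 166, 166, 164, 162, 162]
210 line 374 edge profile [164, 162, 166, 166, 164, 166, 168, 154, 136, 128, 133, 138, 142, 145, 148, 159] [170, 170, 169, 166, 158, 148, 150, 159, 165, 165, 167, 165, 168, 163, 161, 164]
[np.int64(87), np.int64(91), np.int64(86), np.int64(156), np.int64(158), np.int64(161), np.int64(162), np.int64(159), np.int64(162), np.int64(163), np.int64(162), np.int64(164), np.int64(166), np.int64(162), np.int64(167), np.int64(166), np.int64(168), np.int64(166), np.int64(167), np.int64(168), np.int64(168), np.int64(167), np.int64(165), np.int64(172), np.int64(205), np.int64(197), np.int64(197)]
275 [146, 162, 164, 164, 144, 99, 61, 55, 52, 52, 54, 57, 53, 58, 53]
285 [165, 167, 168, 168, 161, 141, 77, 52, 57, 55, 54, 54, 59, 56, 59]
295 [165, 165, 165, 163, 163, 149, 108, 68, 59, 57, 63, 60, 53, 55, 61]
305 [164, 163, 163, 161, 161, 160, 135, 87, 72, 88, 90, 65, 55, 59, 56]
312 [162, 160, 162, 161, 162, 159, 145, 102, 70, 97, 123, 108, 64, 52, 52]
cap [-22.2   90.29  12.  ] line [-4.43 80.37  0.  ] [-2.65 69.7   0.  ] [-1.   60.63  0.  ]
[-22.2   90.29  12.  ]
```

Run:
```python
from ln import *
import pickle
d,s=pickle.load(open('w7.pkl','rb')); I=d['color'].astype(int)
for v in range(216,238,2): print(v,I[v,362:388].min(1).tolist())
for p in[(374,222),(375,225),(374,230)]: ln(d,(315.5,189),[p])
```

```text
216 [165, 165, 166, 167, 163, 164, 167, 164, 163, 163, 143, 93, 63, 59, 85, 130, 159, 165, 163, 165, 164, 164, 163, 164, 166, 163]
218 [169, 169, 168, 167, 169, 166, 169, 164, 168, 166, 146, 98, 61, 59, 81, 126, 161, 170, 170, 166, 167, 169, 167, 171, 168, 168]
220 [164, 167, 168, 168, 168, 167, 166, 164, 166, 167, 156, 116, 70, 57, 68, 122, 158, 165, 164, 163, 165, 168, 163, 166, 161, 167]
222 [194, 195, 195, 193, 192, 195, 189, 195, 196, 195, 187, 155, 88, 56, 65, 118, 171, 194, 192, 192, 195, 194, 195, 194, 194, 190]
224 [207, 210, 208, 205, 205, 206, 205, 205, 207, 207, 182, 120, 73, 58, 80, 144, 198, 208, 209, 204, 208, 209, 207, 208, 206, 210]
226 [207, 207, 207, 207, 208, 206, 206, 208, 205, 201, 165, 96, 62, 63, 108, 164, 202, 209, 211, 210, 205, 208, 207, 207, 207, 210]
228 [208, 210, 207, 204, 207, 207, 209, 207, 206, 186, 133, 75, 54, 79, 144, 194, 206, 208, 208, 208, 207, 208, 205, 206, 208, 209]
230 [203, 206, 211, 206, 207, 205, 207, 210, 205, 174, 104, 63, 59, 97, 159, 199, 210, 209, 206, 206, 209, 206, 207, 207, 207, 207]
232 [202, 201, 201, 201, 204, 204, 202, 201, 187, 144, 80, 53, 80, 141, 195, 205, 206, 205, 203, 209, 205, 204, 204, 206, 205, 206]
234 [105, 109, 106, 111, 114, 119, 117, 117, 102, 81, 71, 70, 76, 100, 115, 118, 122, 116, 115, 119, 119, 116, 119, 116, 121, 116]
236 [91, 95, 91, 95, 94, 94, 90, 92, 89, 96, 87, 94, 88, 91, 87, 88, 91, 90, 89, 90, 93, 91, 89, 90, 91, 91]
cap [-22.2   90.29  12.  ] line [-0.24 56.03  0.  ]
cap [-22.2   90.29  12.  ] line [ 0.4  53.99  0.  ]
cap [-22.2   90.29  12.  ] line [ 0.46 50.46  0.  ]
```

>>> {"op": "move_arm", "data": {"targets": "-0.33 0 0.1 0 0 0 0; -0.33 0 0.2 0 0 0 0; -0.33 0 0.25 0 0 0 0; -0.33 0 0.25 0 0 0 0; -0.33 0 0.25 0 0 0 0"}}

```text
clock: 16.6
eef_pos: [635.8, 51.9, 60.2]
tool_rot: [-3.139, 0.628, 1.545]
force: [-1.0, 0.4, 0.6]
width: 28.5
gripper_force: 0.4
```

>>> {"op": "move_arm", "data": {"targets": "-0.33 0 0.25 0 0 0 0; -0.33 0 0.2 0 0 0 0; -0.33 0 0.15 0 0 0 0; -0.33 0 0.15 0 0 0 0; -0.33 0 0.1 0 0 0 0"}}

```text
clock: 17.02
eef_pos: [644.2, 51.7, 60.1]
tool_rot: [-3.139, 0.628, 1.545]
force: [-0.6, -0.4, 0.2]
width: 28.7
gripper_force: 0.3
```

>>> {"op": "move_arm", "data": {"targets": "-0.33 0 0.1 0 0 0 0; -0.33 0 0.05 0 0 0 0; -0.33 0 0 0 0 0 0; -0.33 0 0 0 0 0 0"}}

```text
clock: 17.35
eef_pos: [645.7, 51.7, 60.1]
tool_rot: [-3.139, 0.628, 1.545]
force: [-0.1, 0.2, -0.7]
width: 28.8
gripper_force: 0.0
```

```bash
python3 st.py
cat > cap.py <<'E'
from ln import *
import sys
d=shot('wrist',sys.argv[1]); I=d['color'].astype(int)
g=I.min(2)
for v in(186,190,194):
    r=g[v]; L=260+np.argmin(r[260:300]); Rr=335+np.argmin(r[335:370]); print(v,L,Rr,end=' | ')
for v in(224,226,228,230): j=345+np.argmin(g[v,345:400]); print(v,'line?',j,g[v,j],end=' ')
print(); print(g[226,330:380].tolist())
E
python3 cap.py w8.png
```

```text
grasp pt in press [-0.56 36.95 11.46] yaw [-179.87   35.97   88.53] [-0.1   0.18 -0.74] 28.84963805886811 0.0
186 276 346 | 190 269 352 | 194 270 351 | 224 line? 347 156 226 line? 347 155 228 line? 347 156 230 line? 346 160 
[194, 195, 199, 199, 194, 195, 195, 190, 187, 184, 180, 181, 177, 179, 174, 171, 163, 155, 174, 205, 208, 213, 208, 212, 208, 209, 210, 208, 212, 211, 210, 208, 209, 211, 211, 208, 212, 211, 207, 208, 210, 209, 209, 210, 210, 211, 210, 209, 211, 213]
```

Run:
```python
from ln import *
d=shot('wrist')
for u in(310,310.5,311): ln(d,(u,189.5),[])
for x in(0,.35): print(proj(d,W(x,90,72)), proj(d,W(x-12,52,60)))
```

```text
cap [-3.41 90.14 12.  ] line
cap [-3.27 90.14 12.  ] line
cap [-3.13 90.14 12.  ] line
(np.float64(322.06633408711605), np.float64(189.8481358391726)) (np.float64(289.96725564938356), np.float64(227.65675052610618))
(np.float64(323.302736978317), np.float64(189.85252130452173)) (np.float64(290.86888164209716), np.float64(227.6599520684793))
```

>>> {"op": "move_arm", "data": {"targets": "-0.33 0 0.07 0 0 0 0; -0.33 0 0.1 0 0 0 0; -0.33 0 0.1 0 0 0 0; -0.33 0 0.05 0 0 0 0; -0.33 0 0.03 0 0 0 0"}}

```text
clock: 17.87
eef_pos: [649.2, 51.5, 60.1]
tool_rot: [-3.139, 0.628, 1.545]
force: [-0.8, 0.1, 0.9]
width: 28.8
gripper_force: 0.3
```

>>> {"op": "move_arm", "data": {"targets": "-0.33 0 0 0 0 0 0; -0.33 0 0 0 0 0 0"}}

```text
clock: 18.03
eef_pos: [649.2, 51.6, 60.1]
tool_rot: [-3.139, 0.628, 1.545]
force: [0.1, 0.4, 0.0]
width: 28.6
gripper_force: 0.0
```

```bash
python3 st.py; python3 cap.py w9.png;  python3 - <<'E'
from ln import *
d=shot('wrist')
for u in(310,312): ln(d,(u,189.5),[])
E
```

```text
grasp pt in press [ 2.88 36.88 11.42] yaw [-179.86   35.97   88.53] [0.11 0.41 0.02] 28.597957577760862 0.022719393018633127
186 270 351 | 190 270 352 | 194 269 352 | 224 line? 347 155 226 line? 346 153 228 line? 346 152 230 line? 345 154 
[194, 190, 186, 189, 186, 188, 187, 187, 183, 180, 184, 182, 181, 176, 167, 162, 153, 154, 172, 195, 210, 213, 208, 209, 212, 211, 210, 212, 210, 212, 212, 214, 209, 211, 212, 211, 210, 212, 209, 212, 211, 210, 212, 212, 209, 211, 209, 210, 210, 210]
cap [ 0.1 90.1 12. ] line
cap [ 0.67 90.11 12.  ] line
```

>>> {"op": "move_arm", "data": {"targets": "-0.2 0 -0.1 0 0 0 0; 0 0 -0.1 0 0 0 0; 0 0 0 0 0 0 0; 0 0 0 -0.7 0 0 0; 0 0 0 -1.5 0 0 0"}}

```text
clock: 18.55
eef_pos: [646.2, 63.0, 77.3]
tool_rot: [-3.135, 0.63, 1.545]
force: [0.2, -0.3, -0.5]
width: 42.4
gripper_force: 0.0
```

>>> {"op": "move_arm", "data": {"targets": "0 0 0 -2.5 0 0 0; 0 0 0 -3 0 0 0; 0 0 0 -3 0 0 0; 0 0 0 -1.5 0 0 0; 0 0 0 0 0 0 0"}}

```text
clock: 18.97
eef_pos: [651.1, 127.8, 162.0]
tool_rot: [3.137, 0.622, 1.545]
force: [-0.8, 0.3, 0.2]
width: 42.7
gripper_force: 0.0
```

```bash
python3 st.py
python3 - <<'E'
from ln import *
import pickle
d=shot('wrist','w10.png');t=shot('top');sd=shot('side');pickle.dump((d,read_state(),t,sd),open('w10.pkl','wb'))
c=lambda i,x,y:cv2.resize(i['color'][y:y+75,x:x+100,::-1],(400,300),interpolation=cv2.INTER_CUBIC)
cv2.imwrite('pics/v10.png',np.vstack([np.hstack([cv2.resize(d['color'][:,:,::-1],(480,300)),np.zeros((300,320,3),np.uint8)]),np.hstack([c(t,265,110),c(sd,240,140)])]))
E
```

```text
grasp pt in press [  2.55 113.06 113.42] yaw [179.75  35.66  88.52] [-0.76  0.26  0.22] 42.67883448158839 0.0
```

View pics/v10.png

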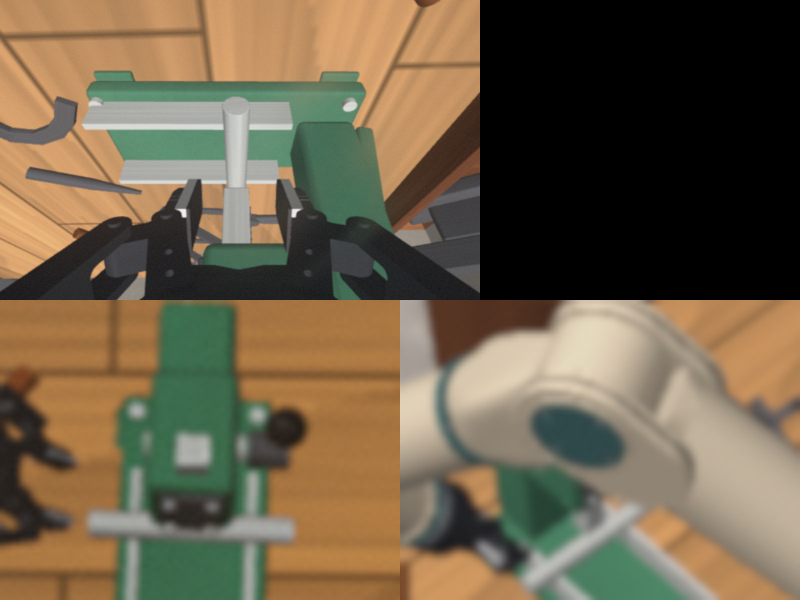

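Bar is across both parallels in front of or under the ram. I'll check its position and squareness in the top view.

Run:
```python
from ln import *
import pickle
d,s,t,sd=pickle.load(open('w10.pkl','rb')); I=t['color'].astype(float).min(2)
print('pred bar px',[proj(t,W(0,y,84)) for y in(-85,-40,40,85)])
for u in(290,293,296,328,331,335):
    col=I[225-0-10:250] if 0 else I[228:252,u]; print(u,col.astype(int).tolist())
P=[]
for y in(-85,-78,-70,-63,-45,45,63,70,78,85):
    u,v=proj(t,W(0,y,78)); u=int(round(u)); r=np.arange(int(v)-7,int(v)+8); w=np.clip(I[r,u]-120,0,None); vc=(w*r).sum()/w.sum(); p=pr(onz(t,u,vc,80)); print(y,u,vc.round(2),p)
```

```text
pred bar px [(np.float64(336.6733421125599), np.float64(166.4009983560255)), (np.float64(323.8197945365443), np.float64(165.9325058933048)), (np.float64(300.95806931235484), np.float64(165.0992304190451)), (np.float64(288.0921719787517), np.float64(164.63028782624852))]
290 [66, 61, 50, 52, 64, 68, 69, 67, 63, 62, 64, 65, 66, 67, 68, 67, 69, 68, 66, 70, 68, 74, 74, 72]
293 [68, 60, 51, 53, 63, 71, 70, 69, 65, 63, 63, 66, 68, 64, 66, 66, 70, 70, 67, 70, 70, 70, 68, 66]
296 [67, 61, 52, 55, 63, 70, 68, 69, 64, 61, 62, 64, 65, 63, 68, 67, 68, 71, 68, 70, 70, 70, 70, 68]
328 [67, 62, 53, 50, 56, 63, 63, 61, 62, 62, 63, 65, 65, 67, 69, 65, 65, 68, 67, 66, 68, 69, 69, 67]
331 [67, 63, 55, 50, 58, 62, 63, 62, 62, 63, 65, 65, 66, 68, 67, 67, 66, 68, 68, 67, 65, 69, 68, 66]
335 [64, 62, 51, 50, 55, 63, 64, 63, 61, 64, 62, 64, 68, 68, 68, 66, 68, 67, 66, 67, 68, 68, 68, 67]
-85 337 166.98 [ -1.02 -86.37  20.  ]
-78 335 166.85 [ -0.81 -79.35  20.  ]
-70 332 166.72 [ -0.73 -68.82  20.  ]
-63 330 166.59 [ -0.51 -61.79  20.  ]
-45 325 166.37 [ -0.38 -44.25  20.  ]
45 300 165.11 [ 0.9  43.49 20.  ]
63 294 165.05 [ 0.32 64.5  20.  ]
70 292 164.95 [ 0.42 71.51 20.  ]
78 290 164.85 [ 0.52 78.53 20.  ]
85 288 164.76 [ 0.55 85.54 20.  ]
```

Run:
```python
from ln import *
import pickle
d,s,t,sd=pickle.load(open('w10.pkl','rb')); I=t['color'].astype(int).max(2)
m=(I<60).astype(np.uint8); m[:, :328]=0; m[:,346:]=0; m[:132]=0; m[155:]=0
k,l,st,c=cv2.connectedComponentsWithStats(m); print(st[1:],c[1:])
for r in I[132:152,326:346]: print(r.tolist())
for a in np.arange(-.15,.25,.05): print(round(a,2),proj(t,W(30-120*np.sin(a),-70,215+120*np.cos(a))))
s=read_state(); print(s['qpos'])
```

```text
[[331 138  10   9  64]
 [328 150   6   2   8]] [[335.61 141.94]
 [330.5  150.25]]
[170, 175, 175, 174, 173, 174, 174, 174, 173, 172, 173, 174, 173, 172, 175, 172, 173, 174, 173, 173]
[162, 170, 171, 172, 171, 171, 169, 171, 170, 172, 171, 171, 172, 170, 171, 171, 170, 172, 171, 171]
[141, 151, 158, 160, 159, 158, 162, 169, 174, 174, 172, 173, 175, 173, 175, 175, 173, 173, 171, 172]
[100, 112, 119, 121, 120, 121, 139, 162, 174, 170, 171, 172, 173, 177, 180, 180, 179, 177, 175, 173]
[107, 116, 128, 129, 123, 108, 113, 144, 154, 145, 138, 144, 153, 165, 178, 183, 183, 179, 175, 172]
[110, 131, 150, 156, 144, 120, 96, 111, 113, 93, 87, 91, 103, 128, 156, 171, 176, 175, 170, 167]
[115, 140, 163, 173, 158, 125, 85, 74, 66, 52, 48, 50, 58, 80, 118, 152, 166, 167, 167, 166]
[113, 134, 157, 164, 152, 112, 68, 50, 50, 46, 44, 40, 39, 50, 83, 126, 154, 163, 162, 161]
[107, 122, 132, 138, 126, 91, 53, 46, 52, 54, 49, 46, 41, 39, 60, 105, 142, 158, 161, 159]
[106, 106, 110, 114, 102, 72, 45, 44, 49, 52, 50, 47, 41, 38, 50, 92, 136, 156, 162, 159]
[102, 96, 88, 87, 81, 61, 43, 42, 44, 46, 45, 45, 
[... 733 characters left out ...]
 169, 169, 170]
[90, 72, 62, 60, 59, 59, 65, 69, 71, 74, 91, 129, 156, 165, 166, 167, 167, 167, 168, 168]
-0.15 (np.float64(336.21228989237153), np.float64(129.90773774309775))
-0.1 (np.float64(336.1708232092213), np.float64(131.71148322325448))
-0.05 (np.float64(336.1241994007303), np.float64(133.56100944664524))
0.0 (np.float64(336.072545662926), np.float64(135.45074764174865))
0.05 (np.float64(336.01600850897273), np.float64(137.37494902361067))
0.1 (np.float64(335.9547532244668), np.float64(139.32771110870362))
0.15 (np.float64(335.8889631892931), np.float64(141.3030053627481))
0.2 (np.float64(335.81883907096477), np.float64(143.2947059321781))
[-0.55  0.9   0.1   1.36  0.49  1.25 -0.75]
```

>>> {"op": "move_arm", "data": {"targets": "0 -0.9 0 -1.2 0 0 0; 0 -1.5 0 -2 0 0 0; 0 -1.8 0 -2.4 0 0 0; 0 -1.8 0 -2.4 0 0 0; 0 -1.8 0 -2.4 0 0 0"}}

```text
clock: 19.53
eef_pos: [648.9, 119.6, 290.1]
tool_rot: [-3.137, 0.63, 1.545]
force: [1.2, -1.0, -0.1]
width: 42.5
gripper_force: 0.0
```

>>> {"op": "move_arm", "data": {"targets": "0 -1.8 0 -2.4 0 0 0; 0 -1.8 0 -2.4 0 0 0; 0 -1.8 0 -2.4 0 0 0; 0 -1 0 -1.4 0 0 0; 0 0 0 0 0 0 0"}}

```text
clock: 19.95
eef_pos: [650.7, 118.5, 400.9]
tool_rot: [3.136, 0.626, 1.538]
force: [-0.2, 0.4, 0.3]
width: 43.0
gripper_force: 0.0
```

Run:
```python
from ln import *
s=read_state(); print(s['qpos'])
R=Rt(-1.6); P=W(10.9,-70,333.5+65-15); plan(P,R); print(ik(P,R,np.array([0,.5,0,1.4,0,1.2,-1.5])),ik(W(-82,-70,258-15),R,np.array([0,.5,0,1.4,0,1.2,-1.5])))
```

```text
[-0.55  0.7   0.11  1.1   0.48  1.66 -0.52]
now [650.74 118.5  400.93] shift cm (tool now) [-12.39   0.85  11.12] in target axes [ 0.83 16.56  1.74] turn deg [28.27 27.92 86.6 ]
(array([ 0.01,  0.53,  0.03,  1.27, -0.01,  1.35, -1.56]), np.float64(0.0009162437044504819), np.float64(0.00025020152909267215)) (array([ 0.01,  0.49,  0.02,  1.75, -0.01,  0.9 , -1.56]), np.float64(0.0017352160092396166), np.float64(0.0004881939503970884))
```

>>> {"op": "move_arm", "data": {"targets": "0.3 0 0 0 1 1 3.1; 0.3 0 0 0 2 2 6.2; 0.3 0 0 0 2 2 6.2; 0.3 0 0 0 2 2 6.2; 0.3 0 0 0 2 2 6.2"}}

```text
clock: 20.37
eef_pos: [649.2, 119.1, 394.6]
tool_rot: [3.019, 0.437, 0.986]
force: [0.0, -0.1, -0.2]
width: 55.5
gripper_force: 0.0
```

>>> {"op": "move_arm", "data": {"targets": "0.3 0 0 0 2 2 6.2; 0.3 0 0 0 2 2 6.2; 0.3 0 0 0 2 2 6.2; 0.3 0 0 0 2 2 6.2; 0.3 0 0 0 2 2 6.2"}}

```text
clock: 20.78
eef_pos: [649.3, 118.6, 394.6]
tool_rot: [3.025, 0.193, 0.443]
force: [-0.2, 0.7, 0.6]
width: 55.8
gripper_force: 0.0
```

>>> {"op": "move_arm", "data": {"targets": "0.3 0 0 0 2 2 6.2; 0.3 0 0 0 2 2 6.2; 0.3 0 0 0 2 2 6.2; 0.3 0 0 0 1.3 1 3.1; 0.3 0 0 0 0 0 0"}}

```text
clock: 21.2
eef_pos: [648.6, 116.8, 395.8]
tool_rot: [3.109, 0.041, 0.074]
force: [0.2, -0.7, 0.4]
width: 55.8
gripper_force: 0.0
```

Run:
```python
from ln import *
s=read_state(); print(s['qpos'],s['force'])
R=Rt(-1.6); P=W(10.9,-70,333.5+65-15); plan(P,R)
```

```text
[-0.39  0.57  0.3   1.19 -0.13  1.45 -1.61] [ 0.16 -0.68  0.39]
now [648.64 116.81 395.83] shift cm (tool now) [-0.59 16.36  1.79] in target axes [ 1.04 16.39  1.23] turn deg [1.97 2.25 5.9 ]
```

>>> {"op": "move_arm", "data": {"targets": "0.3 0 0 0 2 2.2 5.9; 0.3 0 1.5 0 0 0 0; 0.3 0.2 2.5 0.2 0 0 0; 0.3 0.2 3 0.2 0 0 0; 0.3 0.2 3 0.2 0 0 0"}}

```text
clock: 21.62
eef_pos: [652.9, 18.0, 389.1]
tool_rot: [3.141, 0.002, -0.017]
force: [-0.8, -0.3, 0.5]
width: 55.5
gripper_force: 0.0
```

>>> {"op": "move_arm", "data": {"targets": "0.3 0.2 3 0.2 0 0 0; 0.3 0.2 2.4 0.2 0 0 0; 0.3 0 1 0.2 0 0 0; 0.3 0 0 0 0 0 0; 0.3 0 0 0 0 0 0"}}

```text
clock: 22.03
eef_pos: [655.8, -43.6, 383.2]
tool_rot: [-3.139, 0.001, -0.021]
force: [-0.4, 0.9, 0.1]
width: 55.5
gripper_force: 0.0
```

Run:
```python
from ln import *
import pickle
s=read_state(); print(s['qpos'],s['force'])
R=Rt(-1.6); P=W(10.9,-70,333.5-15); plan(P,R)
d=shot('wrist','w11.png');t=shot('top');sd=shot('side'); pickle.dump((d,s,t,sd),open('w11.pkl','wb'))
print('pred knob', proj(d,W(10.9,-70,333.5)))
g=d['color'].astype(int).max(2)
for v in range(200,400,12): print(v,g[v,230:410:6].tolist())
```

```text
[-0.15  0.55  0.32  1.27 -0.17  1.35 -1.43] [-0.4   0.9   0.08]
now [655.8  -43.63 383.22] shift cm (tool now) [-0.12  0.38  6.47] in target axes [-0.13  0.37  6.47] turn deg [-0.14  0.07  0.41]
pred knob (np.float64(324.79894236596874), np.float64(219.76353170091994))
200 [119, 121, 105, 151, 147, 150, 145, 112, 78, 73, 151, 151, 152, 55, 52, 58, 56, 59, 62, 72, 195, 193, 193, 197, 197, 194, 195, 193, 192, 195]
212 [222, 206, 104, 151, 149, 147, 146, 111, 75, 150, 155, 158, 53, 55, 67, 66, 60, 62, 61, 66, 61, 198, 198, 199, 202, 202, 200, 198, 202, 200]
224 [219, 215, 104, 148, 151, 150, 147, 111, 89, 155, 154, 152, 56, 60, 74, 84, 66, 70, 62, 58, 56, 209, 208, 210, 211, 211, 210, 210, 208, 210]
236 [215, 214, 128, 128, 131, 129, 130, 125, 154, 149, 154, 152, 145, 59, 57, 60, 64, 59, 61, 53, 203, 204, 203, 203, 205, 203, 204, 207, 206, 204]
248 [163, 132, 114, 48, 146, 151, 153, 149, 151, 149, 149, 148, 151, 225, 202, 186, 188, 202, 199, 199, 199, 201, 203, 197, 200, 198, 67, 73, 136, 137]
260 [130, 119, 48, 49, 185, 211, 212, 207, 210, 209, 210, 211, 209, 222, 211, 209, 209, 207, 2
[... 908 characters left out ...]
, 214, 213, 214, 213, 214, 216, 171, 49]
344 [45, 44, 206, 214, 127, 119, 109, 111, 131, 215, 214, 216, 215, 214, 214, 218, 217, 218, 216, 108, 222, 220, 220, 221, 220, 215, 212, 213, 49, 50]
356 [41, 43, 45, 214, 49, 50, 54, 51, 55, 52, 56, 67, 136, 202, 209, 212, 211, 162, 93, 61, 60, 59, 52, 56, 53, 53, 197, 156, 53, 55]
368 [40, 42, 41, 37, 46, 48, 47, 48, 49, 50, 52, 52, 54, 54, 53, 50, 51, 57, 52, 50, 55, 51, 53, 47, 49, 48, 50, 52, 55, 59]
380 [40, 39, 36, 33, 43, 43, 43, 46, 45, 52, 52, 48, 50, 49, 51, 49, 50, 45, 49, 50, 49, 48, 45, 48, 52, 49, 47, 50, 51, 55]
392 [38, 37, 41, 45, 41, 41, 46, 44, 40, 44, 44, 41, 46, 42, 44, 42, 48, 47, 48, 41, 41, 44, 41, 48, 46, 52, 53, 50, 47, 41]
```

View pics/w11.png

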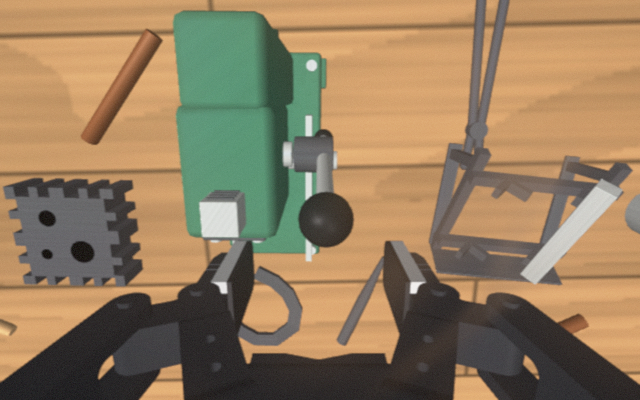

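Knob at (326,219), within 1.3 px of where I predicted it. Descend over it and grip.

>>> {"op": "move_arm", "data": {"targets": "0.3 -0.1 0.4 1 0 0 0.4; 0.3 0 0 1.8 0 0 0; 0.3 0 0 1.8 0 0 0; 0.3 0 0 1.2 0 0 0; 0.3 0 0 0.6 0 0 0"}}

```text
clock: 22.6
eef_pos: [653.7, -46.8, 317.1]
tool_rot: [-3.14, 0.004, -0.028]
force: [0.5, 0.1, 0.5]
width: 55.5
gripper_force: 0.0
```

>>> {"op": "move_arm", "data": {"targets": "0.3 0 0 0 0 0 0; 0.3 0 0 0 0 0 0"}}

```text
clock: 22.77
eef_pos: [655.0, -47.6, 319.8]
tool_rot: [-3.14, -0.0, -0.028]
force: [0.7, -1.0, -0.3]
width: 55.5
gripper_force: 0.0
```

Run:
```python
from ln import *
s=read_state(); print(s['force'])
R=Rt(-1.6); P=W(10.9,-70.5,333.5-15); plan(P,R)
d=shot('wrist'); I=d['color'].astype(int).max(2)
m=(I<85).astype(np.uint8)
print('pred',proj(d,W(10.9,-70,333.5)))
for v in(250,275,300,320): print(v,''.join('#' if x else '.' for x in m[v,200:440:3]))
```

```text
[ 0.72 -1.01 -0.33]
now [655.04 -47.6  319.79] shift cm (tool now) [-0.06  0.02  0.13] in target axes [-0.06  0.02  0.13] turn deg [-0.09 -0.02 -0.02]
pred (np.float64(317.5162105383412), np.float64(271.5372889866384))
250 ..............####..##.......######################...........###...............
275 .####.....########.........########..################.........#####.#......###..
300 ##########.######........#.....##################..............######.##########
320 ##############....................................................##############
```

>>> {"op": "move_arm", "data": {"targets": "0 -0.05 0 0.1 0 0 0; -0.4 0 0 0 0 0 0; -1 0 0 0 0 0 0; -1 0 0 0 0 0 0; -1 0 0 0 0 0 0"}}

```text
clock: 23.23
eef_pos: [654.7, -47.7, 319.9]
tool_rot: [-3.139, -0.002, -0.029]
force: [-1.3, 1.0, 6.0]
width: 29.1
gripper_force: 59.0
```

```bash
python3 st.py
python3 - <<'E'
import numpy as np
a=np.concatenate([[.16,.2,.25],np.arange(.31,1.0,.06)])
for p,q in zip(a,a[1:]): print(round(q,2),np.round([-12*(np.sin(q)-np.sin(p)),12*(np.cos(p)-np.cos(q))],2))
E
```

```text
grasp pt in press [ 11.19 -70.47 273.88] yaw [-179.87   -0.11   -1.66] [-1.29  1.02  6.02] 29.12213840383233 58.9531409740448
0.2 [-0.47  0.09]
0.25 [-0.58  0.13]
0.31 [-0.69  0.2 ]
0.37 [-0.68  0.24]
0.43 [-0.66  0.28]
0.49 [-0.65  0.32]
0.55 [-0.62  0.36]
0.61 [-0.6   0.39]
0.67 [-0.58  0.43]
0.73 [-0.55  0.46]
0.79 [-0.52  0.5 ]
0.85 [-0.49  0.53]
0.91 [-0.46  0.55]
0.97 [-0.42  0.58]
```

Gripped (29 mm reading on a 32 mm ball). Pull along the arc.

>>> {"op": "move_arm", "data": {"targets": "-1 -0.47 0 0.09 0 0 0; -1 -0.58 0 0.13 0 0 0; -1 -0.69 0 0.2 0 0 0; -1 -0.68 0 0.24 0 0 0; -1 0 0 0 0 0 0"}}

```text
clock: 23.65
eef_pos: [630.9, -47.0, 313.8]
tool_rot: [-3.139, -0.004, -0.031]
force: [-1.6, 1.8, 8.0]
width: 29.1
gripper_force: 60.9
```

```bash
python3 st.py
```

```text
grasp pt in press [-12.74 -70.42 267.81] yaw [-179.84   -0.25   -1.76] [-1.6   1.81  8.04] 29.146250412238675 60.90322494506836
```

>>> {"op": "move_arm", "data": {"targets": "-1 -0.66 0 0.28 0 0 0; -1 -0.65 0 0.32 0 0 0; -1 -0.62 0 0.36 0 0 0; -1 -0.6 0 0.39 0 0 0; -1 -0.58 0 0.43 0 0 0"}}

```text
clock: 24.07
eef_pos: [599.2, -46.0, 298.0]
tool_rot: [-3.137, -0.004, -0.032]
force: [-9.0, 3.7, 19.3]
width: 28.2
gripper_force: 60.2
```

>>> {"op": "move_arm", "data": {"targets": "-1 -0.55 0 0.46 0 0 0; -1 -0.52 0 0.5 0 0 0; -1 -0.49 0 0.53 0 0 0; -1 -0.46 0 0.55 0 0 0; -1 0 0 0 0 0 0"}}

```text
clock: 24.48
eef_pos: [574.7, -45.7, 272.9]
tool_rot: [-3.139, 0.007, -0.029]
force: [-7.1, 0.6, 1.2]
width: -0.1
gripper_force: 0.0
```

```bash
python3 st.py
python3 - <<'E'
from ln import *
import numpy as np
s=read_state(); p=pr(s['eef_pos']); print('angle est', np.arctan2(30-p[0], p[2]+60+14-215), np.hypot(30-p[0],p[2]+60+14-215))
a=np.arange(.91,1.32,.03)
for p,q in zip(a,a[1:]): print(round(q,2),np.round([-12*(np.sin(q)-np.sin(p)),12*(np.cos(p)-np.cos(q))],2))
E
```

```text
grasp pt in press [-68.76 -70.69 226.93] yaw [-179.87    0.42   -1.69] [-7.1   0.55  1.21] -0.05090738533372828 0.0
angle est 0.941819150250973 122.25644796610261
0.94 [-0.22  0.29]
0.97 [-0.21  0.29]
1.0 [-0.2  0.3]
1.03 [-0.19  0.31]
1.06 [-0.18  0.31]
1.09 [-0.17  0.32]
1.12 [-0.16  0.32]
1.15 [-0.15  0.33]
1.18 [-0.14  0.33]
1.21 [-0.13  0.33]
1.24 [-0.12  0.34]
1.27 [-0.11  0.34]
1.3 [-0.1   0.35]
```

The ball slipped out and the fingers shut. Look.

Run:
```python
from ln import *
import pickle
d=shot('wrist','w12.png');t=shot('top');sd=shot('side'); pickle.dump((d,read_state(),t,sd),open('w12.pkl','wb'))
c=lambda i,x,y:cv2.resize(i['color'][y:y+75,x:x+100,::-1],(400,300),interpolation=cv2.INTER_CUBIC)
cv2.imwrite('pics/v12.png',np.vstack([np.hstack([cv2.resize(d['color'][:,:,::-1],(480,300)),np.zeros((300,320,3),np.uint8)]),np.hstack([c(t,285,115),c(sd,250,125)])]))
for a in(.4,.6,.8,.9,1.0): print(a,proj(d,W(30-120*np.sin(a),-70,215+120*np.cos(a))))
```

```text
0.4 (np.float64(315.4509868136347), np.float64(159.57980802917533))
0.6 (np.float64(315.96005002732795), np.float64(221.40019653226594))
0.8 (np.float64(316.39127650273576), np.float64(254.42137240787332))
0.9 (np.float64(316.5751103744819), np.float64(262.86613567546874))
1.0 (np.float64(316.7388921379298), np.float64(267.2163520064603))
```

View pics/v12.png

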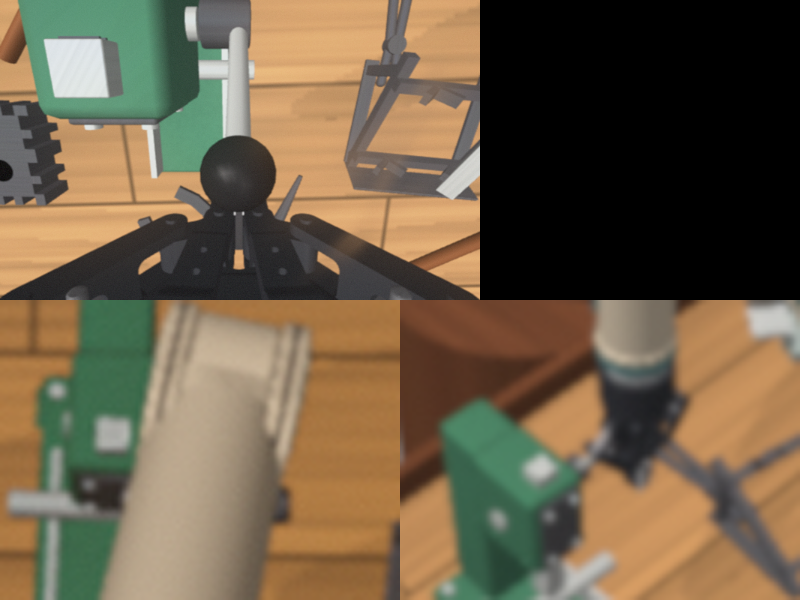

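The ball is in front of the camera at about (317,230), so the lever stands at about 0.64. The shut fingers are ahead of the ball. I'll go above it and press its top with the shut fingertips along the arc.

>>> {"op": "move_arm", "data": {"targets": "-1 -0.7 0 0 0 0 0; -1 -1 0 0 0 0 0; -1 0 0 -1.5 0 0 0; -1 0 0 -2.5 0 0 0; -1 0 0 -2.5 0 0 0"}}

```text
clock: 25.05
eef_pos: [561.4, -45.6, 339.2]
tool_rot: [-3.141, 0.001, -0.029]
force: [-0.1, 0.9, -0.1]
width: -0.2
gripper_force: 0.0
```

>>> {"op": "move_arm", "data": {"targets": "-1 0 0 -2 0 0 0; -1 0 0 -1 0 0 0; -1 0 0 0 0 0 0; -1 0 0 0 0 0 0"}}

```text
clock: 25.38
eef_pos: [561.8, -45.5, 368.5]
tool_rot: [-3.14, -0.001, -0.029]
force: [-0.6, -0.4, 0.1]
width: 0.2
gripper_force: 0.0
```

```bash
python3 st.py
python3 - <<'E'
from ln import *
import pickle
d=shot('wrist','w13.png'); s=read_state(); pickle.dump((d,s),open('w13.pkl','wb'))
I=d['color'].max(2); m=(I<75).astype(np.uint8)
m=cv2.morphologyEx(m,cv2.MORPH_OPEN,np.ones((5,5)))
for v in range(120,400,12): print(v,''.join('#' if x else '.' for x in m[v,200:440:4]))
for a in(.5,.6,.65,.7,.8): print(a,proj(d,W(30-120*np.sin(a),-70,215+120*np.cos(a))))
p=pr(s['eef_pos']);print('tip press',p+[0,0,60])
E
```

```text
grasp pt in press [-81.78 -70.81 322.49] yaw [-179.91   -0.03   -1.67] [-0.62 -0.4   0.08] 0.1946573523754194 0.0
120 ............................####............................
132 ........................############........................
144 .......................####..########.......................
156 .......................#############........................
168 ..........................########..........................
180 ............................................................
192 ............................................................
204 ............................................................
216 ............................................................
228 ............................................................
240 .............................##.............................
252 ......................###....##....###......................
264 .....................####....##....##.#.....................
276 .....................#####........######....................
288 .....########.....###########..##########.......##..........
300 #######
[... 249 characters left out ...]
348 ....########################....########################....
360 ############################################################
372 ############################################################
384 ############################################################
396 ############################################################
0.5 (np.float64(316.88893877525305), np.float64(121.64053123088149))
0.6 (np.float64(316.9569716394601), np.float64(139.67871464658478))
0.65 (np.float64(316.9911677218702), np.float64(147.57310305002204))
0.7 (np.float64(317.02523707292704), np.float64(154.72961664408697))
0.8 (np.float64(317.0923823403865), np.float64(166.89763604808994))
tip press [-82.23 -70.66 367.68]
```

>>> {"op": "move_arm", "data": {"targets": "-1 1.2 0 0 0 0 0; -1 1.8 0 0 0 0 0; -1 1.3 0 0.8 0 0 0; -1 0 0 1.5 0 0 0; -1 0 0 1 0 0 0"}}

```text
clock: 25.85
eef_pos: [604.2, -46.4, 332.7]
tool_rot: [-3.14, 0.004, -0.029]
force: [-1.5, 0.3, -0.9]
width: 0.1
gripper_force: 0.0
```

>>> {"op": "move_arm", "data": {"targets": "-1 0 0 0.3 0 0 0; -1 0 0 0 0 0 0; -1 0 0 0 0 0 0"}}

```text
clock: 26.1
eef_pos: [604.6, -46.7, 332.8]
tool_rot: [-3.14, 0.0, -0.029]
force: [-0.0, -0.4, -0.2]
width: -0.1
gripper_force: 0.0
```

Run:
```python
from ln import *
s=read_state(); print('tip press',pr(s['eef_pos'])+[0,0,60],s['force'])
a=np.array([.635,.66,.69]+list(np.arange(.73,1.3,.04)))
for p,q in zip(a,a[1:]): print(round(q,2),np.round([-12*(np.sin(q)-np.sin(p)),12*(np.cos(p)-np.cos(q))],2),'abs',np.round([30-120*np.sin(q),231+120*np.cos(q)],1))
```

```text
tip press [-38.92 -70.77 332.81] [-0.03 -0.41 -0.19]
0.66 [-0.24  0.18] abs [-43.6 325.8]
0.69 [-0.28  0.22] abs [-46.4 323.5]
0.73 [-0.36  0.31] abs [-50.  320.4]
0.77 [-0.35  0.33] abs [-53.5 317.1]
0.81 [-0.34  0.34] abs [-56.9 313.7]
0.85 [-0.32  0.35] abs [-60.2 310.2]
0.89 [-0.31  0.37] abs [-63.2 306.5]
0.93 [-0.29  0.38] abs [-66.2 302.7]
0.97 [-0.28  0.39] abs [-69.  298.8]
1.01 [-0.26  0.4 ] abs [-71.6 294.8]
1.05 [-0.25  0.41] abs [-74.1 290.7]
1.09 [-0.23  0.42] abs [-76.4 286.5]
1.13 [-0.21  0.43] abs [-78.5 282.2]
1.17 [-0.2   0.44] abs [-80.5 277.8]
1.21 [-0.18  0.45] abs [-82.3 273.4]
1.25 [-0.16  0.45] abs [-83.9 268.8]
1.29 [-0.14  0.46] abs [-85.3 264.3]
```

Down to touch (about 5 mm), then along the arc.

>>> {"op": "move_arm", "data": {"targets": "-1 0 0 0.3 0 0 0; -1 0 0 0.2 0 0 0; -1 -0.24 0 0.18 0 0 0; -1 -0.28 0 0.22 0 0 0; -1 -0.36 0 0.31 0 0 0"}}

```text
clock: 26.52
eef_pos: [596.6, -46.4, 321.9]
tool_rot: [-3.14, -0.003, -0.029]
force: [-0.7, 0.9, 5.3]
width: -0.2
gripper_force: 3.0
```

>>> {"op": "move_arm", "data": {"targets": "-1 -0.35 0 0.33 0 0 0; -1 -0.34 0 0.34 0 0 0; -1 -0.32 0 0.35 0 0 0; -1 0 0 0 0 0 0"}}

```text
clock: 26.85
eef_pos: [583.7, -46.0, 310.9]
tool_rot: [-3.139, 0.003, -0.029]
force: [-3.2, 0.6, 5.8]
width: 0.0
gripper_force: 2.5
```

Run:
```python
from ln import *
s=read_state(); print('tip press',pr(s['eef_pos'])+[0,0,60],s['force'])
d=shot('wrist','w14.png'); I=d['color'].max(2); m=(I<75).astype(np.uint8)
m=cv2.morphologyEx(m,cv2.MORPH_OPEN,np.ones((5,5)))
for v in range(150,300,8): print(v,''.join('#' if x else '.' for x in m[v,240:400:4]))
for a in(.7,.8,.85,.9,): print(a,proj(d,W(30-120*np.sin(a),-70,215+120*np.cos(a))))
```

```text
tip press [-59.89 -70.67 310.94] [-3.24  0.58  5.83]
150 ........................................
158 ........................................
166 ........................................
174 ........................................
182 ........................................
190 ........................................
198 ........................................
206 ........................................
214 ...............##########...............
222 .............##############.............
230 ............###############.............
238 ............####...##...####............
246 ............####...##...####............
254 ............###....##....###............
262 ...........####....##....####...........
270 ...........####....##....####...........
278 ..........#######......#######..........
286 #........####.####....#########.........
294 ###...#############..#############...###
0.7 (np.float64(316.74944126114764), np.float64(225.00607929833404))
0.8 (np.float64(316.8710467124065), np.float64(236.3987405814847))
0.85 (np.float64(316.9289563514608), np.float64(240.7126464666004))
0.9 (np.float64(316.9848006090013), np.float64(244.1868888170356))
```

>>> {"op": "move_arm", "data": {"targets": "-1 -0.31 0 0.37 0 0 0; -1 -0.29 0 0.38 0 0 0; -1 -0.28 0 0.39 0 0 0; -1 -0.26 0 0.4 0 0 0; -1 0 0 0 0 0 0"}}

```text
clock: 27.32
eef_pos: [571.9, -45.7, 295.0]
tool_rot: [-3.14, 0.004, -0.03]
force: [-2.2, 0.6, 2.5]
width: 0.1
gripper_force: 1.3
```

>>> {"op": "move_arm", "data": {"targets": "-1 -0.25 0 0.41 0 0 0; -1 -0.23 0 0.42 0 0 0; -1 0 0 0 0 0 0"}}

```text
clock: 27.57
eef_pos: [568.1, -45.7, 286.5]
tool_rot: [-3.14, 0.002, -0.029]
force: [-1.1, 0.2, 1.3]
width: 0.0
gripper_force: 0.6
```

Run:
```python
from ln import *
s=read_state(); p=pr(s['eef_pos'])+[0,0,60]; print('tip press',p,s['force'],'a from z',np.arccos((p[2]-231)/120))
```

```text
tip press [-75.48 -70.79 286.5 ] [-1.06  0.18  1.28] a from z 1.0899830005433357
```

>>> {"op": "move_arm", "data": {"targets": "-1 -0.1 0 0.2 0 0 0; -1 -0.1 0 0.2 0 0 0; -1 -0.1 0 0.2 0 0 0"}}

```text
clock: 27.82
eef_pos: [566.1, -45.5, 281.1]
tool_rot: [-3.14, 0.001, -0.029]
force: [-3.8, -0.1, 5.2]
width: 0.1
gripper_force: 2.6
```

>>> {"op": "move_arm", "data": {"targets": "-1 -0.06 0 0.12 0 0 0; -1 -0.06 0 0.12 0 0 0"}}

```text
clock: 27.98
eef_pos: [565.2, -45.5, 278.6]
tool_rot: [-3.14, 0.0, -0.029]
force: [-3.5, -0.1, 5.7]
width: 0.1
gripper_force: 2.4
```

>>> {"op": "move_arm", "data": {"targets": "-1 -0.04 0 0.1 0 0 0; -1 -0.04 0 0.1 0 0 0"}}

```text
clock: 28.15
eef_pos: [564.8, -45.4, 276.6]
tool_rot: [-3.14, -0.0, -0.029]
force: [-4.0, -0.7, 4.6]
width: -0.1
gripper_force: 2.5
```

```bash
cat > an.py <<'E'
from ln import *
s=read_state(); p=pr(s['eef_pos'])+[0,0,60]; print('tip press',p,s['force'],'a from z',np.arccos((p[2]-231)/120))
E
python3 an.py
```

```text
tip press [-78.76 -70.67 276.56] [-3.99 -0.71  4.61] a from z 1.1813439381980086
```

>>> {"op": "move_arm", "data": {"targets": "-1 -0.02 0 0.05 0 0 0; -1 -0.02 0 0.05 0 0 0"}}

```text
clock: 28.32
eef_pos: [564.4, -45.4, 275.4]
tool_rot: [-3.14, -0.0, -0.029]
force: [-5.0, -0.9, 4.1]
width: 0.0
gripper_force: 2.4
```

>>> {"op": "move_arm", "data": {"targets": "-1 -0.02 0 0.05 0 0 0; -1 -0.02 0 0.05 0 0 0"}}

```text
clock: 28.48
eef_pos: [564.2, -45.3, 274.5]
tool_rot: [-3.14, -0.0, -0.029]
force: [-2.7, -0.3, 4.4]
width: 0.1
gripper_force: 2.3
```

>>> {"op": "move_arm", "data": {"targets": "-1 -0.02 0 0.05 0 0 0; -1 -0.02 0 0.05 0 0 0"}}

```text
clock: 28.65
eef_pos: [563.6, -45.3, 273.5]
tool_rot: [-3.14, -0.0, -0.029]
force: [-3.0, 0.2, 4.1]
width: 0.1
gripper_force: 2.4
```

>>> {"op": "move_arm", "data": {"targets": "-1 -0.02 0 0.05 0 0 0"}}

```text
clock: 28.73
eef_pos: [563.4, -45.4, 273.0]
tool_rot: [-3.14, -0.0, -0.029]
force: [-3.3, -1.0, 5.4]
width: -0.4
gripper_force: 2.8
```

```bash
python3 an.py
```

```text
tip press [-80.18 -70.62 273.01] [-3.26 -0.95  5.38] a from z 1.2131438693876577
```

>>> {"op": "move_arm", "data": {"targets": "-1 -0.02 0 0.05 0 0 0; -1 -0.02 0 0.05 0 0 0"}}

```text
clock: 28.9
eef_pos: [563.0, -45.3, 272.2]
tool_rot: [-3.14, -0.0, -0.029]
force: [-3.5, 0.2, 7.2]
width: 0.3
gripper_force: 3.5
```

>>> {"op": "move_arm", "data": {"targets": "-1 -0.02 0 0.05 0 0 0"}}

```text
clock: 28.98
eef_pos: [562.8, -45.3, 271.8]
tool_rot: [-3.14, -0.0, -0.029]
force: [-4.9, 0.2, 7.6]
width: 0.1
gripper_force: 3.9
```

```bash
python3 an.py
```

```text
tip press [-80.74 -70.57 271.83] [-4.93  0.17  7.56] a from z 1.2236250028519229
```

>>> {"op": "move_arm", "data": {"targets": "-1 0 0 0.05 0 0 0"}}

```text
clock: 29.07
eef_pos: [562.7, -45.3, 271.4]
tool_rot: [-3.14, -0.0, -0.029]
force: [-5.8, 0.0, 8.1]
width: -0.1
gripper_force: 4.5
```

>>> {"op": "move_arm", "data": {"targets": "-1 0 0 0.05 0 0 0"}}

```text
clock: 29.15
eef_pos: [562.5, -45.3, 271.0]
tool_rot: [-3.14, 0.0, -0.029]
force: [-6.1, 0.4, 11.2]
width: 0.2
gripper_force: 5.1
```

```bash
python3 an.py
```

```text
tip press [-81.06 -70.58 271.02] [-6.06  0.42 11.24] a from z 1.2308177959367248
```

The force is climbing on a blocked lever, so the ram is on the bar. Let go by lifting away, then check.

>>> {"op": "move_arm", "data": {"targets": "-1 0 0 -0.3 0 0 0; -1 0 0 -0.8 0 0 0; -1 0 0 -1.5 0 0 0; -1 -0.5 0 -2 0 0 0; -1 -1 0 -2.5 0 0 0"}}

```text
clock: 29.57
eef_pos: [548.6, -44.6, 341.3]
tool_rot: [-3.14, -0.0, -0.029]
force: [1.0, -0.5, -0.2]
width: 0.3
gripper_force: 0.0
```

>>> {"op": "move_arm", "data": {"targets": "-1 -2 2 -2 0 0 0; -1 -2 2.5 -1 0 0 0; -1 -2 3 0 0 0 0; -1 -1.5 3 0 0 0 0; -1 -1 3 0 0 0 0"}}

```text
clock: 29.98
eef_pos: [458.2, -178.7, 372.3]
tool_rot: [-3.14, -0.003, -0.029]
force: [-0.3, -0.0, -0.0]
width: 0.1
gripper_force: 0.0
```

>>> {"op": "move_arm", "data": {"targets": "-1 0 3 0 0 0 0; -1 0 2 0 0 0 0; -1 0 0 0 0 0 0; -1 0 0 0 0 0 0"}}

```text
clock: 30.32
eef_pos: [457.9, -228.5, 371.4]
tool_rot: [-3.141, -0.002, -0.032]
force: [-0.5, 0.3, -0.5]
width: -0.2
gripper_force: 0.0
```

Run:
```python
from ln import *
import pickle
s=read_state(); print(s['eef_pos'],s['force'],s['clock'])
d=shot('wrist');t=shot('top');sd=shot('side'); pickle.dump((d,s,t,sd),open('w15.pkl','wb'))
c=lambda i,x,y,w=100:cv2.resize(i['color'][y:y+w*3//4,x:x+w,::-1],(400,300),interpolation=cv2.INTER_CUBIC)
cv2.imwrite('pics/v15.png',np.vstack([np.hstack([cv2.resize(d['color'][:,:,::-1],(480,300)),np.zeros((300,320,3),np.uint8)]),np.hstack([c(t,270,115),c(sd,250,150,80)])]))
I=t['color'].astype(float).min(2)
for y in(-85,-70,-63,45,63,70,85):
    u,v=proj(t,W(0,y,78)); u=int(round(u)); r=np.arange(int(v)-7,int(v)+8); w=np.clip(I[r,u]-120,0,None); vc=(w*r).sum()/max(w.sum(),1); print(y,u,vc.round(2),pr(onz(t,u,vc,80)))
print('ram/bar side px',proj(sd,W(0,0,84)),proj(sd,W(0,0,110)))
```

```text
[ 457.88 -228.53  371.43] [-0.5   0.33 -0.51] 30.3167
-85 337 166.95 [ -0.88 -86.37  20.  ]
-70 332 166.8 [ -1.02 -68.83  20.  ]
-63 330 166.66 [ -0.75 -61.8   20.  ]
45 300 165.12 [ 0.85 43.48 20.  ]
63 294 165.05 [ 0.3 64.5 20. ]
70 292 164.97 [ 0.34 71.51 20.  ]
85 288 164.76 [ 0.55 85.54 20.  ]
ram/bar side px (np.float64(286.89187737233607), np.float64(198.33991633686156)) (np.float64(286.63210029611804), np.float64(194.68728900363107))
```

View pics/v15.png

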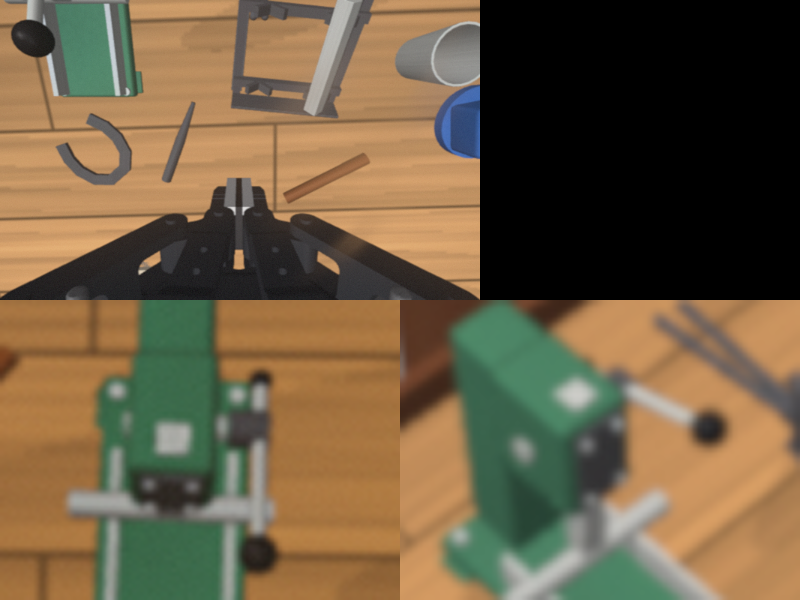

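The ram rests on the bar in the side view at (592,520) of the crop, the lever is down, and the bar is unmoved and square to about 0.5°. Hand in.

```bash
python3 -c "
from cell import order
print(order.finish_job())"
```

```text
the job is handed in; nothing more can be done
None
```

The job is handed in; no verdict came back. The bar lies across both parallels on the scribed lines (within about 1 mm, square to about 0.5°), with the ram resting on it and the arm clear at about 30 s; my first grip on the lever knob slipped, so I pushed it down with the shut fingertips instead.

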